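# Tip the pebble skip into the plant pot

## Task

Take the spray bottle off the saucer and stand it upright on the shelf, clear of the saucer. Then stand the empty coral-red plant pot upright in the middle of the saucer and, once it stands there on its own, tip the steel skip (it has a black handle bar at its back) over past its detent so that it dumps all six pebbles into the pot. Finally ease the skip back, without letting it drop, until it clicks home upright, and let go; leave the watering can, trowel, succulent and jar where they are, and tip nothing over.

Things in the scene. Friction and masses are not known exactly. Their poses are not given: they have to be found in the camera images.
- stand: Dark steel stand of the tipping skip, screwed to the shelf. Origin on the shelf surface under the pivot; z up. Its -x is the pouring side (saucer), +x the handle side; pivot axis along its y. Base 125 mm (x -13 to +113) by 132 mm (y), 6 mm thick; two cheeks at y = -50 and +50 mm, 196 mm high; cam disc and spring roller on the +y side, out to y = +68 mm.
- skip (a joint): Skip angle in rad: 0 upright and home, 1.75 fully dumped (stop); grows as it tips to the stand's -x, the bar going up and over. A spring roller detent acts from 0 to 0.41, crest near 0.2; passing it takes 4 N at the bar. Above about 1.2 (a little more when loaded) it falls on to dumped and stays; below, it falls back home by its weight unless held. Pebbles slide out from about 1.3.
- skip_pivot (a point): Point on the pivot axis, midway between the cheeks, 180 mm above the shelf; fixed, axes as the stand's. The skip is an open-topped sheet-metal box, 87 mm wide (y), reaching at joint 0 from 55 mm to -x to 88 mm to +x of the pivot, rims about 240 mm, floor 155 mm above the shelf.
- skip_bar (a point): Middle of the skip's handle bar: round, black, 10 mm diameter, along the stand's y, 72 mm between two 8 mm end arms (64 mm free). It may turn between the fingers. At joint 0: 132 mm to the stand's +x of the pivot and 50 mm above it (230 mm above the shelf), 37 mm clear of the skip's back wall. At joint 1.75: 73 mm to -x of the pivot, 301 mm above the shelf. At most 321 mm high between.
- skip_lip (a point): Middle of the pouring lip. At joint 0 it lies 55 mm to the stand's -x of the pivot and 242 mm above the shelf; at joint 1.75 it is 51 mm to -x and 115 mm above the shelf. The pebbles leave over it.
- saucer: White ceramic saucer, round, 148 mm across, 15 mm high, loose, 0.4 kg; flat inner floor 6 mm above its underside and 122 mm across. Origin: centre of the underside. It stands on the shelf about 100 mm to the stand's -x of the pivot, where the pebbles will fall; it need not be moved.
- spray_bottle: Amber glass spray bottle, body 63 mm diameter, 0.25 to 0.5 kg, on the saucer at the start. Origin: centre of the underside, z up. Black spray head 176 to 214 mm above the origin: a block 60 mm long (x -36 to +24) and 26 mm wide (y -13 to +13), to be gripped across y from above. White nozzle points to -x, out to x = -50 mm.
- pot: Coral-red hard-silicone plant pot, empty, open at the top, 0.17 to 0.34 kg. 92 mm high; outside radius 53 mm at the foot and 63 mm at the rim; wall 8 mm thick, inside radius about 55 mm at the rim; inner floor 6 mm up. Origin: centre of the underside, z up. Best pinched by its wall at the rim, one finger inside.
- pebble0: River pebble, in the skip at the start: egg-shaped, 25 mm long (its x) and 21 mm thick, 18 g. Origin: its middle.
- pebble1: As pebble0.
- pebble2: As pebble0.
- pebble3: As pebble0.
- pebble4: As pebble0.
- pebble5: As pebble0.
- watering_can: Bystander: small grey-green plastic watering can, body 110 mm across, 112 mm high, spout out to 135 mm on its -x side and 140 mm high, handle out to 99 mm on its +x side and up to 152 mm high. Origin: centre of the body's underside.
- trowel: Bystander: steel garden trowel with wooden handle lying flat, along its x: blade tip at x = +150 mm, handle end at x = -130 mm, blade 68 mm wide, 29 mm high at most. Origin on the shelf surface, on its long axis.
- succulent: Bystander: succulent in a blue ceramic pot, 68 mm across, 62 mm high, about 90 mm with its leaves. Origin: centre of the underside.
- food_jar: Bystander: white plant-food jar with green cap, 64 mm across, 85 mm high. Origin: centre of the underside.
Not all that is in view belongs to the job. Of the things that look like the pot, the middle-sized one is meant.

How it is judged:
By the outcome, as a careful person would: the job done as asked, in the order asked, and still so for the second after the job is handed in, with the robot touching nothing.
It also fails if it takes over 72 s, if anything falls off the work surface, if the arm or the gripper's body presses on something with over 40 N, if the wrist force passes 120 N, or if a joint passes its speed limit or range.

## Robot

A 6-joint arm with a two-finger parallel gripper is mounted at the origin on the work surface. World frame = base frame: x ahead of the robot, y to its left, z up, the work surface at z = 0. Lengths are in mm, angles in rad, forces in N, time in s.
With the tool pointing down it reaches from about 400 to 925 mm from the base axis. Payload 12.5 kg.
Tool frame: the origin (TCP) lies at the very end of the fingers, on their centre line; the grasp point (between the pads) lies 19 mm behind it; z points along the fingers, x is the direction in which the jaws open and shut, and the axes are right-handed (so a half turn about z gives the same grasp; the last joint's range is limited). The gripper opens to 95 mm and grips with 3 to 60 N. Pads are 20 mm wide; open, the fingers measure 119 mm over their backs; the gripper's body (75 mm by 180 mm) begins 59 mm behind the grasp point.
Start: joints at [-1.367, 0.491, 1.559, -0, 1.092, -0.106], TCP at [190.566, -595.26, 191.061] pointing down, gripper open.
Joint ranges: [-3.1, 3.1], [-0.84, 2.19], [0.05, 2.79], [-1.13, 4.28], [0.06, 2.93], [-2.69, 2.69]. Speed limits (rad/s): [2.22, 2.22, 2.79, 3.14, 3.14, 3.14].

## Interface

Orientations are given as [roll, pitch, yaw] about the fixed x, y, z axes, in that order (R = Rz(yaw) Ry(pitch) Rx(roll)).
In Python, from cell import env gives the robot as it stands.
- The arm moves only by the tool arm_command, never from a script. Its argument "motion" is one flat list of numbers, 7 for each row, row after row: the opening, from -1 (shut) to 1 (fully open), then the shift along the tool's x, y, z in mm, then the turn, a rotation vector about the tool's x, y, z in degrees. In form: [fingers, dx, dy, dz, rx, ry, rz, fingers, dx, dy, dz, rx, ry, rz, ...]. A call has 1 to 20 rows; each row is the pose to reach, as a shift and turn from the pose commanded when the call began, along the tool's axes at that moment; what a row does not reach only later rows make up. A row lasts 1/10 s, in which the tool goes at most 50 mm and 8.59 degrees, less where a joint would pass 70% of its speed; a pose out of reach is approached as far as the arm can. A call with a gripper value outside its range is refused whole. The fingers move at their own pace and stop on an object; the grip force is fixed at half the most. Time passes only in rows, so rows that repeat a pose let the fingers close. It gives the time, the measured TCP pose, the force and the opening at its end, in the units of the state.
- env.state(): the state, without advancing time (a new reading comes with each control period).
- env.read_camera(name): name is "scene" or "top"; returns (picture, depth): 384x512x3 uint8, red, green, blue; 384x512 float32, mm along the optical axis (not along the pixel's ray), 0 where there is no reading.
- env.calibration(name): a dict with "fx", "fy", "cx", "cy" (pixels), "cam_to_world" (4x4, takes a point from camera to world coordinates). Camera axes: x right, y down, z forward; pixel columns grow to the right and rows downward; lengths in mm; the calibration is good to about 2 mm. A picture is of the moment at which its call begins. calibration takes no time and is no camera call.
- env.job_done(): hands the job in, once; it reports no verdict.
Trained networks look in the newest picture that a camera, given by its name, has taken for a name from the list of things; names that differ only in an ending like _2 or _b are one class to them, and where a whole thing is asked for, a point or a joint stands for the part that bears it (a point fixed in the world has none). Each returns a list of dicts, best first, with "confidence" (0 to 1); they miss things now and then, are a little off and sometimes report something else, mostly with a low value. They report only what shows in the picture. A call takes as long as a camera call. They do not tell look-alikes from the thing itself.
- env.recognise(camera, label): "location" ([column, row] in pixels, amid what is visible of it).
- env.silhouettes(camera, label): "region" (384x512 bool, what is visible of it) and "location" ([column, row] in pixels, amid what is visible of it).
- env.spot_point(camera, label): "location" ([column, row] in pixels: a listed point, or the origin of a listed thing).
The state is a dict: "t": time; "joints": joint angles; "qvel": joint speeds; "tau": joint torques, N m; "eef_pos": TCP position; "tcp_rot": TCP orientation; "ft_force": force on the tool from outside, world axes, zero at the start; "moment": the same for the moment, N m; "opening": opening from 0.0 (shut) to 1.0 (fully open).
Only numpy, scipy, OpenCV 4.12 (cv2) and the standard library are available. Lean on these libraries where they do the work, as an engineer would, in place of code of your own. Each camera call takes 0.05 s, during which the arm holds its last target.

## Working session

There is one attempt and no reset: what is moved stays moved. The work goes in short steps, Python scripts to look and compute and a tool call to move; the robot and the scene stay as the last step left them, time stands still between calls to the robot, and variables do not carry over. Pictures are saved under pics/ and viewed, and the job is handed in when it is done.

Besides the shell and the picture viewer there is one more tool, called by a JSON object that holds its "method" and its "body". arm_command: Moves the arm, as the interface text tells. Its arguments: {"type":"object","properties":{"motion":{"type":"array","items":{"type":"number"}}},"required":["motion"]}

```bash
ls; mkdir -p pics; cat > h.py <<'E'
import numpy as np, cv2
from cell import env
def snap(name,tag):
    p,d=env.read_camera(name); cv2.imwrite(f'pics/{tag}.png',cv2.cvtColor(p,cv2.COLOR_RGB2BGR)); np.savez(f'{name}.npz',p=p,d=d); return p,d
def pts(name,d,u,v):
    c=env.calibration(name); u=np.asarray(u,float);v=np.asarray(v,float)
    z=d[v.astype(int),u.astype(int)].astype(float)
    P=np.stack([(u-c['cx'])/c['fx']*z,(v-c['cy'])/c['fy']*z,z,np.ones_like(z)],-1)
    return (P@np.array(c['cam_to_world']).T)[...,:3]
def cloud(name,d):
    v,u=np.mgrid[0:384,0:512]; return pts(name,d,u,v)
E
python3 - <<'E'
from h import *
for n in('scene','top'):
    snap(n,n+'0'); c=env.calibration(n); print(n,c['fx'],np.round(c['cam_to_world'],2).tolist())
print(env.state())
E
```

```text
pics
scene 382.19916464526153 [[-0.85, 0.39, -0.36, 1012.48], [0.53, 0.63, -0.57, 666.59], [0.0, -0.67, -0.74, 1114.79], [0.0, 0.0, 0.0, 1.0]]
top 359.7751323002649 [[0.02, -1.0, 0.1, 453.28], [-1.0, -0.03, -0.01, -85.62], [0.01, -0.09, -1.0, 1314.78], [0.0, 0.0, 0.0, 1.0]]
{'t': 0.1, 'joints': array([-1.36660446e+00,  4.91494974e-01,  1.55939146e+00, -1.75750276e-05,
        1.09170015e+00, -1.05578209e-01]), 'qvel': array([ 0.00035761, -0.00028285, -0.00056049, -0.00050984,  0.00039523,
       -0.00145331]), 'tau': array([ 3.33322074e-03, -6.13623762e+01, -2.58605611e+01,  6.94329059e-02,
        4.70497739e-02, -2.66224470e-05]), 'eef_pos': array([ 190.50601295, -595.00612068,  190.52185319]), 'tcp_rot': array([-3.14150341e+00,  9.90045620e-04, -1.26101810e+00]), 'ft_force': array([-0.32949591,  0.03110649,  0.53336886]), 'moment': array([ 0.05339189, -0.00220216,  0.05019709]), 'opening': 0.9951159930614534}
```

View pics/scene0.png

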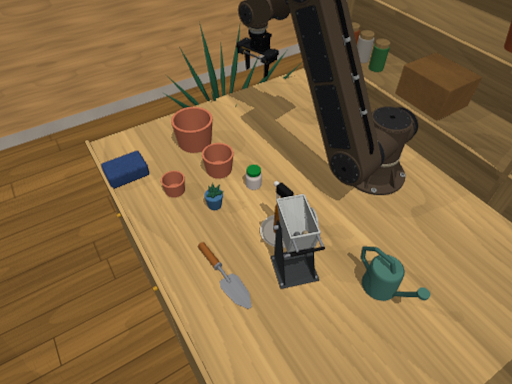

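View pics/top0.png

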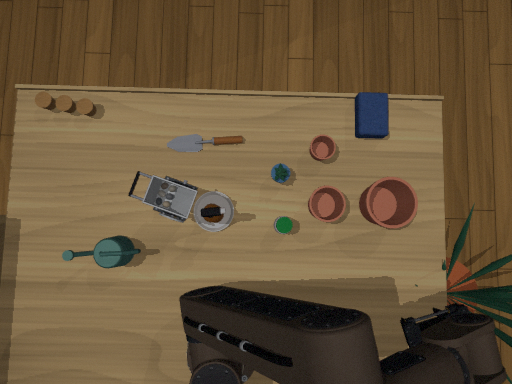

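The scene view shows the skip stand at (297,250), the saucer and spray bottle behind it at about (278,215), and the watering can at (385,275). In the top view, the skip is at (170,195) with its bar at (134,184), and the saucer and bottle are at (212,211).

Three pots look alike in the top view: small (322,148), middle (327,204) and large (389,203). I'll measure all three before choosing.

```bash
python3 - <<'E'
from h import *
f=np.load('top.npz');p,d=f['p'],f['d']
W=cloud('top',d)
hsv=cv2.cvtColor(p,cv2.COLOR_RGB2HSV)
for nm,(u,v) in dict(small=(322,148),mid=(327,204),large=(389,203)).items():
    r=40
    m=np.zeros(d.shape,bool);m[max(0,v-35):v+35,u-32:u+32]=1
    red=m&((hsv[...,0]<9)|(hsv[...,0]>172))&(hsv[...,1]>110)&(W[...,2]>15)
    n,l,s,c=cv2.connectedComponentsWithStats(red.astype(np.uint8)); k=l[v,u] or 1+np.argmax(s[1:,4])
    if l[v,u]==0: k=1+np.argmax(s[1:,4])
    Q=W[l==k]; top=np.percentile(Q[:,2],98)
    rim=Q[Q[:,2]>top-6]; (cx,cy),rad=cv2.minEnclosingCircle(rim[:,:2].astype(np.float32))
    print(nm,'ztop',round(top),'centre',round(cx),round(cy),'R',round(rad),len(rim), s[k])
for lab in['pot','saucer','spray_bottle','stand','skip_pivot','skip_bar','skip_lip','watering_can','succulent','food_jar','trowel']:
  for cam in ('top','scene'):
    dd=np.load(cam+'.npz')['d']
    for r in env.spot_point(cam,lab)[:3]:
        u,v=r['location']; print(lab,cam,np.round(r['location'],1),round(r['confidence'],2),np.round(pts(cam,dd,u,v)))
E
python3 - <<'E'
import cv2
a=cv2.imread('pics/top0.png')
cv2.imwrite('pics/c1.png',cv2.resize(a[120:250,100:300],None,fx=4,fy=4,interpolation=cv2.INTER_CUBIC))
cv2.imwrite('pics/c2.png',cv2.resize(a[120:250,260:440],None,fx=4,fy=4,interpolation=cv2.INTER_CUBIC))
E
```

```text
small ztop 70 centre 606 -226 R 208 71 [310 135  25  25 247]
mid ztop 97 centre 504 -244 R 167 127 [308 186  38  36 480]
large ztop 131 centre 504 -361 R 280 352 [ 360  177   57   51 1385]
pot top [377.5 203.3] 0.96 [ 539. -550.    9.]
pot top [319.8 149.6] 0.8 [ 733. -338.    8.]
pot top [325.8 201.8] 0.64 [ 540. -362.    4.]
pot scene [175.9 190.9] 0.84 [ 738. -295.   39.]
pot scene [221.1 164.7] 0.79 [ 546. -286.   87.]
pot scene [197.4 145.8] 0.62 [ 554. -483.   39.]
saucer top [215.9 211.9] 0.72 [487.  17. 222.]
saucer top [166.4 183. ] 0.4 [576. 183. 171.]
saucer scene [280.7 231.8] 0.61 [576. 146. 181.]
spray_bottle top [215.7 211.5] 0.69 [488.  18. 222.]
spray_bottle scene [276.1 224.1] 0.73 [571. 114. 179.]
stand top [190.9 202.4] 0.8 [513.  92. 234.]
stand top [164.2 183.9] 0.36 [573. 190. 172.]
stand scene [287.5 252.3] 0.64 [567. 178. 103.]
skip_pivot top [176.6 197.8] 0.66 [530. 149. 168.]
skip_pivot top [166.  204.4] 0.49 [508. 180. 176.]
skip_pivot scene [294.7 220.4] 0.96 [519. 138. 188.]
skip_bar top [189.9 205. ] 0.75 [505.  94. 236.]
skip_bar top [133.4 182. ] 0.73 [570. 267. 235.]
skip_bar top [321.6 201.7] 0.63 [ 540. -347.    6.]
skip_lip top [189.9 203. ] 0.69 [511.  95. 232.]
skip_lip scene [290.9 200.1] 0.97 [507.  95. 233.]
watering_can top [119.5 247.2] 0.72 [366. 341. 112.]
watering_can top [164.8 186.6] 0.55 [564. 186. 176.]
watering_can scene [377.5 286.2] 0.66 [390. 400.  67.]
succulent top [282.  177.3] 0.87 [ 615. -193.   88.]
succulent scene [289.8 251.1] 0.32 [583. 205. 158.]
food_jar top [279.7 226.1] 0.69 [ 448. -188.   85.]
food_jar scene [250.9 185.9] 0.63 [ 478. -178.   27.]
trowel top [208.  141.7] 0.84 [749.  74.  19.]
trowel scene [221.2 274.9] 0.6 [755.  82.  -5.]
```

View pics/c1.png

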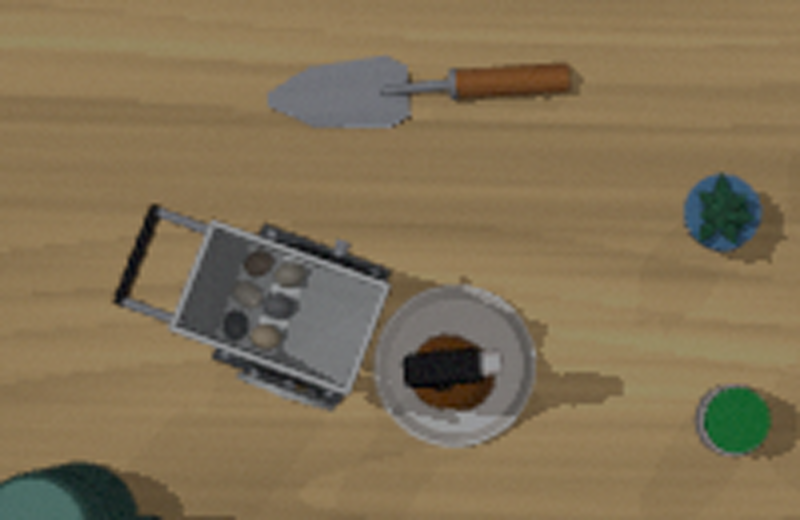

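View pics/c2.png

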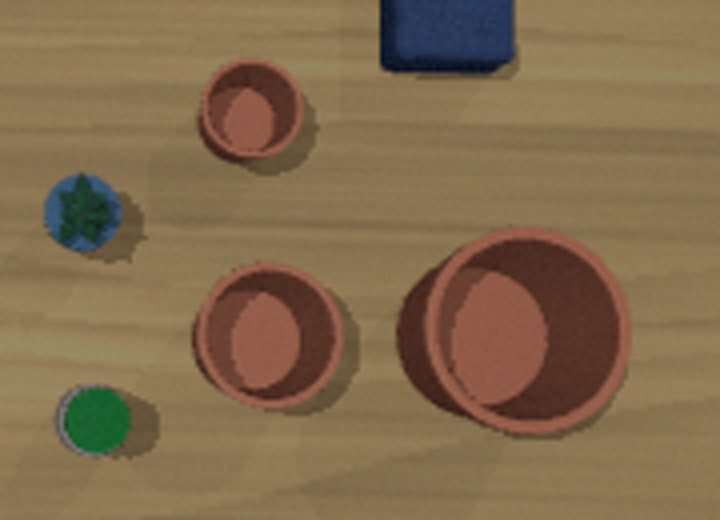

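The middle-sized coral pot at top (327,204) is the one meant. The small pot at (322,148) is too small and the large one at (389,203) is too tall (about 131 mm). I'll now fit its rim radius on the z=92 plane, where it should be 63 mm, and then fit the saucer, skip and spray head.

```bash
cat >> h.py <<'E'
def plane(name,u,v,h):
    c=env.calibration(name);T=np.array(c['cam_to_world']);u=np.asarray(u,float);v=np.asarray(v,float)
    D=np.stack([(u-c['cx'])/c['fx'],(v-c['cy'])/c['fy'],np.ones_like(u)],-1)@T[:3,:3].T
    return T[:3,3]+D*((h-T[2,3])/D[...,2])[...,None]
def proj(name,P):
    c=env.calibration(name);T=np.array(c['cam_to_world']);q=(np.atleast_2d(P)-T[:3,3])@T[:3,:3]
    return np.stack([q[:,0]/q[:,2]*c['fx']+c['cx'],q[:,1]/q[:,2]*c['fy']+c['cy']],-1)
def circfit(X):
    A=np.c_[2*X,np.ones(len(X))];s=np.linalg.lstsq(A,(X**2).sum(1),rcond=None)[0];return s[:2],np.sqrt(s[2]+s[:2]@s[:2])
E
python3 - <<'E'
from h import *
f=np.load('top.npz');p,d=f['p'],f['d'];W=cloud('top',d)
hsv=cv2.cvtColor(p,cv2.COLOR_RGB2HSV)
# pots: outer rim = coloured bright outline; threshold coral then convex hull, in rectified plane
for nm,(u,v,w,H) in dict(small=(322,148,22,65),mid=(327,204,26,92),large=(389,203,38,130)).items():
    m=np.zeros(d.shape,np.uint8);m[v-w:v+w,u-w:u+w]=1
    red=((hsv[...,0]<8)|(hsv[...,0]>172))&(hsv[...,1]>110)&(m>0)&(p[...,0]>60)
    cs,_=cv2.findContours(red.astype(np.uint8),cv2.RETR_EXTERNAL,cv2.CHAIN_APPROX_NONE)
    c=max(cs,key=cv2.contourArea)[:,0].astype(float)
    X=plane('top',c[:,0],c[:,1],H)[:,:2]
    for _ in range(6):
        ce,R=circfit(X); e=np.linalg.norm(X-ce,axis=1)-R; X=X[(np.abs(e)<max(2,1.5*e.std()))]
    zz=W[v-w:v+w,u-w:u+w,2]
    print(nm,np.round(ce,1),'R',round(R,1),len(X),'z',np.round(np.percentile(zz,[50,90,95,99])))
# saucer
for lab in('saucer','spray_bottle','skip','pot','stand'):
  for r in env.silhouettes('top',lab)[:2]:
    m=r['region'];print(lab,r['confidence'],m.sum(),np.round(r['location']))
    if lab=='saucer' and abs(r['location'][0]-213)<20:
      c=max(cv2.findContours(m.astype(np.uint8),0,1)[0],key=len)[:,0].astype(float)
      X=plane('top',c[:,0],c[:,1],15)[:,:2]
      for _ in range(6):
        ce,R=circfit(X); e=np.linalg.norm(X-ce,axis=1)-R; X=X[(np.abs(e)<max(2.,1.5*e.std()))]
      print('  saucer',np.round(ce,1),R,len(X))
# spray head, black pixels z>190
hd=(W[...,2]>190)&(W[...,2]<235);hd[:,:197]=0;hd[:,235:]=0;hd[:195]=0;hd[230:]=0
v,u=np.nonzero(hd);X=plane('top',u,v,214+6);dark=p[v,u].max(1)<60;wh=p[v,u].min(1)>100
print('dark',dark.sum(),'white',wh.sum());
rr=cv2.minAreaRect(X[dark][:,:2].astype(np.float32));print('head rect',rr)
print('white mean',X[wh].mean(0),'dark mean',X[dark].mean(0),np.median(W[v,u,2][dark]))
pc=X[dark][:,:2]-X[dark][:,:2].mean(0);print(np.linalg.svd(pc,full_matrices=False)[2][0])
# bar
bm=(p.max(2)<60);b=np.zeros_like(bm);b[168:202,126:142]=bm[168:202,126:142]
v,u=np.nonzero(b);X=plane('top',u,v,234)
print('bar n',b.sum(),X.mean(0),cv2.minAreaRect(X[:,:2].astype(np.float32)),np.median(W[v,u,2]))
E
```

```text
small [ 728.2 -332.5] R 39.9 46 z [ 2. 47. 65. 70.]
mid [ 531.2 -349.6] R 51.2 78 z [ 3. 87. 92. 96.]
large [ 537.  -550.9] R 76.2 168 z [  3. 121. 127. 131.]
saucer 0.73 928 [218. 205.]
  saucer [495.5  45.1] 71.02967009960328 95
saucer 0.22 355 [212. 211.]
  saucer [490.5  48.1] 35.675223527492406 26
skip 0.62 1434 [175. 192.]
skip 0.53 937 [216. 202.]
pot 0.56 1050 [325. 199.]
pot 0.55 2225 [388. 200.]
stand 0.67 1549 [175. 195.]
dark 165 white 26
head rect ((487.51336669921875, 34.56896209716797), (26.275135040283203, 57.5419921875), 7.131647109985352)
white mean [491.55188837  -3.08690591 220.        ] dark mean [487.31517184  34.56555487 220.        ] 219.51479532660846
[-0.12883138  0.99166651]
bar n 73 [566.3901881  265.91547605 234.        ] ((566.8038940429688, 265.6995544433594), (8.79809856414795, 76.86233520507812), 71.91140747070312) 234.25918599097395
```

The spray head fits well: 57.5 × 26 mm at z≈219.5. The pot contour comes out too small (R≈51), so I'll fit the rim against image gradients instead. I'll refine the skip with its rim rectangle and the scene camera.

```bash
cat > fit.py <<'E'
from h import *
from scipy.optimize import minimize
def rimfit(name,p,x0,R,H,span=25):
    g=cv2.GaussianBlur(cv2.cvtColor(p,cv2.COLOR_RGB2GRAY).astype(np.float32),(0,0),0.8)
    lab=cv2.GaussianBlur(cv2.cvtColor(p,cv2.COLOR_RGB2LAB)[...,1].astype(np.float32),(0,0),0.8)
    t=np.linspace(0,2*np.pi,120,endpoint=False)
    def ring(c,r): 
        q=proj(name,np.c_[c[0]+r*np.cos(t),c[1]+r*np.sin(t),np.full(t.size,H)]).astype(np.float32)
        return q
    def sample(im,q): return cv2.remap(im,q[None,:,0],q[None,:,1],cv2.INTER_LINEAR)[0]
    def cost(c,im,s): # annulus just inside vs just outside
        a=sample(im,ring(c,R-4));b=sample(im,ring(c,R+4)); return -s*np.mean(a-b)
    return lab,g,cost
E
python3 - <<'E'
from fit import *
for cam in('top','scene'):
    p=np.load(cam+'.npz')['p']
    lab,g,cost=rimfit(cam,p,None,63,92)
    best=min(((cost((x,y),lab,1),x,y) for x in np.arange(500,560,2) for y in np.arange(-385,-325,2)))
    print(cam,'pot',best)
    lab,g,cost=rimfit(cam,p,None,74,15)
    if cam=='top':
        best=min(((cost((x,y),g,1),x,y) for x in np.arange(470,520,2) for y in np.arange(15,70,2)));print(cam,'saucer',best)
p=cv2.imread('pics/top0.png')
t=np.linspace(0,2*np.pi,200)
big=cv2.resize(p,None,fx=4,fy=4,interpolation=cv2.INTER_CUBIC)
def dr(c,R,H,col):
    q=(proj('top',np.c_[c[0]+R*np.cos(t),c[1]+R*np.sin(t),np.full(200,H)])+.5)*4-.5
    cv2.polylines(big,[q.astype(int)],True,col,1)
dr((529,-360),63,92,(0,255,0));dr((531,-350),51,92,(255,0,0));dr((495,45),74,15,(0,255,0))
# skip model
yaw=np.deg2rad(71.9);ex=np.array([np.cos(yaw),np.sin(yaw)]);ey=np.array([-ex[1],ex[0]])
piv=np.array([566.4,265.9])-132*ex;print('pivot',piv, 'exp saucer',piv-100*ex)
def S(x,y,z):return [*(piv+x*ex+y*ey),z]
for pl in([S(-55,-43.5,242),S(-55,43.5,242),S(88,43.5,240),S(88,-43.5,240)],[S(132,-36,235),S(132,36,235)],[S(-13,-66,6),S(113,-66,6),S(113,66,6),S(-13,66,6)]):
    q=(proj('top',np.array(pl))+.5)*4-.5;cv2.polylines(big,[q.astype(int)],True,(0,255,255),1)
cv2.imwrite('pics/ov.png',big[150*4:250*4,120*4:320*4]);cv2.imwrite('pics/ov2.png',big[170*4:240*4,290*4:420*4])
E
```

```text
top pot (np.float32(-11.661001), np.int64(530), np.int64(-347))Traceback (most recent call last):
  File "<stdin>", line 9, in <module>
  File "<stdin>", line 9, in <genexpr>
  File "fit.py", line 12, in cost
    a=sample(im,ring(c,R-4));b=sample(im,ring(c,R+4)); return -s*np.mean(a-b)
                                         ~~~~^^^^^^^
  File "fit.py", line 8, in ring
    q=proj(name,np.c_[c[0]+r*np.cos(t),c[1]+r*np.sin(t),np.full(t.size,H)]).astype(np.float32)
      ~~~~^^^^^^^^^^^^^^^^^^^^^^^^^^^^^^^^^^^^^^^^^^^^^^^^^^^^^^^^^^^^^^^^^
  File "h.py", line 17, in proj
    c=env.calibration(name);T=np.array(c['cam_to_world']);q=(np.atleast_2d(P)-T[:3,3])@T[:3,:3]
ValueError: time passes only in moves, steps and waits
```

```bash
python3 - <<'E'
s=open('h.py').read()
s=s.replace("from cell import env\n","from cell import env\nimport functools\n@functools.lru_cache(None)\ndef cal(n): return env.calibration(n)\n").replace("c=env.calibration(name)","c=cal(name)")
open('h.py','w').write(s)
E
cat > ov.py <<'E'
from fit import *
for cam in('top','scene'):
    p=np.load(cam+'.npz')['p']
    lab,g,cost=rimfit(cam,p,None,63,92)
    best=min(((cost((x,y),lab,1),x,y) for x in np.arange(500,560,2) for y in np.arange(-385,-325,2)))
    print(cam,'pot',best)
    lab,g,cost=rimfit(cam,p,None,74,15)
    if cam=='top':
        best=min(((cost((x,y),g,1),x,y) for x in np.arange(470,520,2) for y in np.arange(15,70,2)));print(cam,'saucer',best)
p=cv2.imread('pics/top0.png')
t=np.linspace(0,2*np.pi,200)
big=cv2.resize(p,None,fx=4,fy=4,interpolation=cv2.INTER_CUBIC)
def dr(c,R,H,col):
    q=(proj('top',np.c_[c[0]+R*np.cos(t),c[1]+R*np.sin(t),np.full(200,H)])+.5)*4-.5
    cv2.polylines(big,[q.astype(int)],True,col,1)
dr((530,-348),63,92,(0,255,0));dr((531,-350),51,92,(255,0,0));dr((495,45),74,15,(0,255,0))
# skip model
yaw=np.deg2rad(71.9);ex=np.array([np.cos(yaw),np.sin(yaw)]);ey=np.array([-ex[1],ex[0]])
piv=np.array([566.4,265.9])-132*ex;print('pivot',piv, 'exp saucer',piv-100*ex)
def S(x,y,z):return [*(piv+x*ex+y*ey),z]
for pl in([S(-55,-43.5,242),S(-55,43.5,242),S(88,43.5,240),S(88,-43.5,240)],[S(132,-36,235),S(132,36,235)],[S(-13,-66,6),S(113,-66,6),S(113,66,6),S(-13,66,6)]):
    q=(proj('top',np.array(pl))+.5)*4-.5;cv2.polylines(big,[q.astype(int)],True,(0,255,255),1)
cv2.imwrite('pics/ov.png',big[150*4:250*4,120*4:320*4]);cv2.imwrite('pics/ov2.png',big[170*4:240*4,290*4:420*4])
E
python3 ov.py
```

```text
top pot (np.float32(-11.661001), np.int64(530), np.int64(-347))
top saucer (np.float32(-4.7006025), np.int64(496), np.int64(45))
scene pot (np.float32(-9.361249), np.int64(528), np.int64(-347))
pivot [525.39071129 140.43192343] exp saucer [494.32306833  45.38035026]
```

View pics/ov.png

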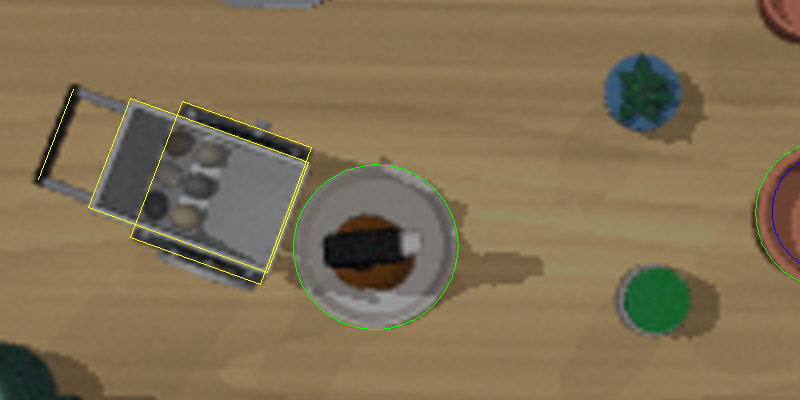

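View pics/ov2.png

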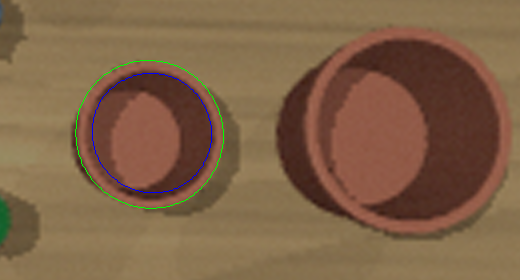

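The fits agree across cameras and with the sizes given:

| Thing | Result |
|---|---|
| Middle pot | centre (530,-348), with the R=63 ring sitting on the rim in the crop |
| Saucer | centre (495,45) |
| Stand pivot | (525.4,140.4), yaw 71.9°; this predicts the saucer at (494,45) |
| Bottle head | (487,35), long axis 97.4° |

The first move goes above the bottle.

```bash
cat > mv.py <<'E'
import numpy as np, sys
from scipy.spatial.transform import Rotation as Ro
def pose(x,y,z,yaw,lean=0):  # lean deg: tool body leans toward -toolx (rotation about tool y)
    return np.array([x,y,z]), Ro.from_euler('xyz',[np.pi,0,np.deg2rad(yaw)])*Ro.from_euler('y',lean,degrees=True)
def rel(a,b):
    d=a[1].inv().apply(b[0]-a[0]); r=(a[1].inv()*b[1]).as_rotvec(degrees=True)
    print(np.round(d,1).tolist(),np.round(r,1).tolist())
def st():
    from cell import env
    s=env.state();print('t',round(s['t'],2),'pos',np.round(s['eef_pos'],1),'rot',np.round(np.rad2deg(s['tcp_rot']),2),'F',np.round(s['ft_force'],1),'open',round(s['opening'],3),'j',np.round(s['joints'],2));return s
E
python3 - <<'E'
from mv import *
a=(np.array([190.566,-595.26,191.061]),Ro.from_euler('xyz',[-3.1415,0.00,-1.261]))
rel(a,pose(487,38,300,7.4));rel(a,pose(487,38,184,7.4)); rel(a,pose(190,-595,300,-72.2))
E
```

```text
[-512.7, -475.4, -108.9] [-0.0, -0.0, -79.6]
[-512.7, -475.4, 7.1] [-0.0, -0.0, -79.6]
[-0.4, 0.4, -108.9] [-0.0, -0.0, -0.0]
```

{"method": "arm_command", "body": {"motion": [0.3,0,0,-50,0,0,0,0.3,0,0,-100,0,0,0,0.3,-512,-475,-110,0,0,-80,0.3,-512,-475,-110,0,0,-80,0.3,-512,-475,-110,0,0,-80,0.3,-512,-475,-110,0,0,-80,0.3,-512,-475,-110,0,0,-80,0.3,-512,-475,-110,0,0,-80,0.3,-512,-475,-110,0,0,-80,0.3,-512,-475,-110,0,0,-80,0.3,-512,-475,-110,0,0,-80,0.3,-512,-475,-110,0,0,-80,0.3,-512,-475,-110,0,0,-80,0.3,-512,-475,-110,0,0,-80,0.3,-512,-475,-110,0,0,-80,0.3,-512,-475,-110,0,0,-80,0.3,-512,-475,-110,0,0,-80,0.3,-512,-475,-110,0,0,-80,0.3,-512,-475,-110,0,0,-80,0.3,-512,-475,-110,0,0,-80]}}

```text
t: 3.45
eef_pos: [486.6, 36.1, 301.1]
tcp_rot: [3.141, -0.0, 0.134]
ft_force: [0.3, -0.4, 0.3]
opening: 0.65
```

```bash
python3 -c "
from mv import *
from h import *
s=st()
a=(s['eef_pos'],Ro.from_euler('xyz',s['tcp_rot']))
rel(a,pose(487,38,184,7.4))
snap('scene','s1')"
```

```text
t 3.45 pos [486.6  36.1 301.1] rot [ 1.7999e+02 -1.0000e-02  7.6500e+00] F [ 0.3 -0.4  0.3] open 0.65 j [-0.06  0.19  1.72 -0.    1.23 -0.19]
[0.7, -1.9, 117.1] [0.0, -0.0, 0.3]
```

View pics/s1.png

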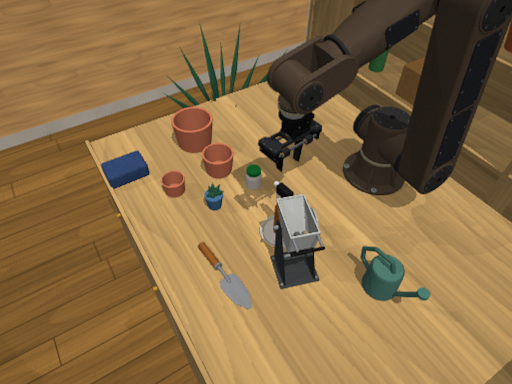

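```bash
python3 -c "
from mv import *
from h import *
print(proj('scene',[[486.6,36.1,301],[487,36,214],[487,36,220]]),proj('top',[[486.6,36.1,301]]))
snap('top','t1');st()"
```

```text
[[286.58276717 170.03481455]
 [284.4147954  189.44846347]
 [284.54852134 188.17788948]] [[206.54938099 210.85145491]]
t 3.55 pos [486.7  36.2 301.2] rot [ 1.7999e+02 -2.0000e-02  7.6500e+00] F [ 0.1 -0.1  0.5] open 0.649 j [-0.06  0.19  1.72 -0.    1.23 -0.19]
```

View pics/t1.png

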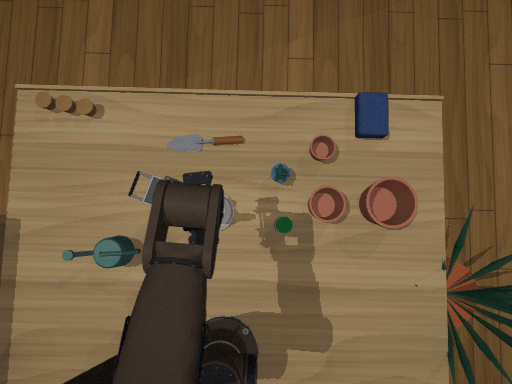

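The fingertips hang over the bottle head at scene (287,170), as predicted, so I'll descend and close.

{"method": "arm_command", "body": {"motion": [0.3,1,-2,40,0,0,0,0.3,1,-2,75,0,0,0,0.3,1,-2,100,0,0,0,0.3,1,-2,115,0,0,0,0.3,1,-2,115,0,0,0,0.3,1,-2,115,0,0,0,-1,1,-2,115,0,0,0,-1,1,-2,115,0,0,0,-1,1,-2,115,0,0,0,-1,1,-2,115,0,0,0,-1,1,-2,115,0,0,0,-1,1,-2,115,0,0,0,-1,1,-2,115,0,0,0,-1,1,-2,115,0,0,0]}}

```text
t: 4.95
eef_pos: [487.6, 39.3, 186.1]
tcp_rot: [3.141, -0.0, 0.135]
ft_force: [-0.9, -0.3, 4.0]
opening: 0.273
```

{"method": "arm_command", "body": {"motion": [-1,0,0,-15,0,0,0,-1,0,0,-35,0,0,0,-1,0,0,-55,0,0,0,-1,0,0,-70,0,0,0,-1,20,15,-70,0,0,0,-1,50,39,-70,0,0,0,-1,80,62,-70,0,0,0,-1,110,85,-70,0,0,0,-1,138,107,-70,0,0,0,-1,152,118,-70,0,0,0,-1,157,121,-65,0,0,0,-1,157,121,-50,0,0,0,-1,157,121,-34,0,0,0,-1,157,121,-20,0,0,0,-1,157,121,-10,0,0,0,-1,157,121,-3,0,0,0,-1,157,121,-3,0,0,0]}}

```text
t: 6.65
eef_pos: [659.1, -59.2, 188.1]
tcp_rot: [-3.141, 0.001, 0.135]
ft_force: [0.4, -0.7, -3.4]
opening: 0.273
```

```bash
python3 -c "
from mv import *
from h import *
st()
snap('scene','s2')"
```

```text
t 6.65 pos [659.1 -59.2 188.1] rot [-1.7998e+02  7.0000e-02  7.7600e+00] F [ 0.4 -0.7 -3.4] open 0.273 j [-0.19  0.55  1.46 -0.    1.13 -0.32]
```

View pics/s2.png

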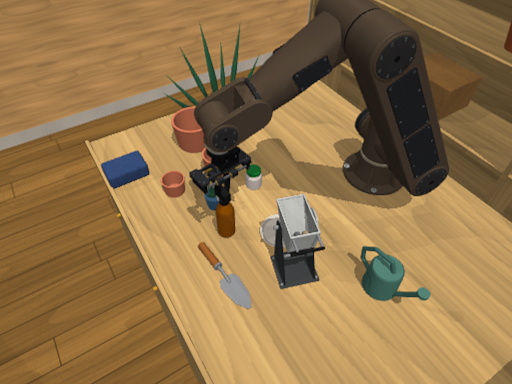

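The bottle at scene (226,215) hangs upright, about 8 mm above the shelf. I'll lower it gently.

{"method": "arm_command", "body": {"motion": [-1,0,0,3,0,0,0,-1,0,0,5,0,0,0,-1,0,0,7,0,0,0,-1,0,0,8,0,0,0,-1,0,0,8,0,0,0]}}

```text
t: 7.2
eef_pos: [659.4, -59.4, 180.9]
tcp_rot: [3.142, 0.0, 0.135]
ft_force: [0.2, -0.5, -2.9]
opening: 0.27
```

{"method": "arm_command", "body": {"motion": [-1,0,0,1,0,0,0,-1,0,0,1.5,0,0,0,-1,0,0,1.5,0,0,0]}}

```text
t: 7.5
eef_pos: [659.7, -59.5, 180.3]
tcp_rot: [3.141, -0.001, 0.135]
ft_force: [-1.8, 0.2, 4.7]
opening: 0.273
```

Contact is made, so I'll release and rise.

{"method": "arm_command", "body": {"motion": [0.1,0,0,0,0,0,0,0.1,0,0,0,0,0,0,0.1,0,0,0,0,0,0,0.1,0,0,0,0,0,0,0.1,0,0,-15,0,0,0,0.1,0,0,-45,0,0,0,0.1,0,0,-90,0,0,0,0.1,0,0,-130,0,0,0,0.1,0,0,-130,0,0,0]}}

```text
t: 8.4
eef_pos: [661.0, -59.6, 315.5]
tcp_rot: [3.139, -0.009, 0.135]
ft_force: [-0.2, 0.1, 0.0]
opening: 0.551
```

```bash
python3 -c "
from mv import *
from h import *
s=st()
snap('scene','s3')
print(env.recognise('scene','spray_bottle'))
a=(s['eef_pos'],Ro.from_euler('xyz',s['tcp_rot']))
for L in (6,-6):
  p,R=pose(471,-347.5,66,0,L); print(L,R.as_matrix()[:,2])
"
```

```text
t 8.4 pos [661.  -59.6 315.5] rot [179.83  -0.5    7.75] F [-0.2  0.1  0. ] open 0.551 j [-0.19  0.46  1.28 -0.    1.39 -0.32]
[{'location': [221.8, 216.7], 'confidence': 0.61}]
6 [ 1.04528463e-01 -1.21793806e-16 -9.94521895e-01]
-6 [-1.04528463e-01 -1.21793806e-16 -9.94521895e-01]
```

View pics/s3.png

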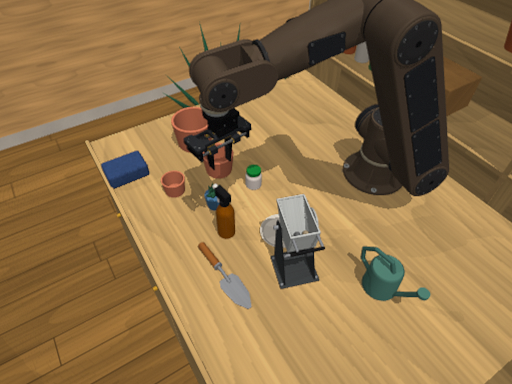

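The bottle stands alone at scene (222,217). Next I'll move above the pot rim on the robot's side, leaning 6° to match the wall slope.

```bash
python3 -c "
from mv import *
s=st()
a=(s['eef_pos'],Ro.from_euler('xyz',s['tcp_rot']))
rel(a,pose(457,-347.5,228,0,6));rel(a,pose(474.5,-347.5,59,0,6))
"
```

```text
t 8.5 pos [659.5 -59.4 309.9] rot [ 1.7997e+02 -7.0000e-02  7.7500e+00] F [-0.  -1.6 -0.1] open 0.55 j [-0.19  0.46  1.29 -0.    1.39 -0.32]
[-239.6, 258.1, 81.8] [-0.4, 5.9, 7.7]
[-222.5, 260.4, 250.8] [-0.4, 5.9, 7.7]
```

{"method": "arm_command", "body": {"motion": [-0.05,-60,65,10,0,0,0,-0.05,-240,258,82,0,6,7.7,-0.05,-240,258,82,0,6,7.7,-0.05,-240,258,82,0,6,7.7,-0.05,-240,258,82,0,6,7.7,-0.05,-240,258,82,0,6,7.7,-0.05,-240,258,82,0,6,7.7,-0.05,-240,258,82,0,6,7.7,-0.05,-240,258,82,0,6,7.7,-0.05,-240,258,82,0,6,7.7,-0.05,-240,258,82,0,6,7.7,-0.05,-240,258,82,0,6,7.7,-0.05,-240,258,82,0,6,7.7]}}

```text
t: 9.8
eef_pos: [457.1, -346.6, 227.8]
tcp_rot: [-3.135, -0.105, 0.002]
ft_force: [-0.4, 0.0, -1.1]
opening: 0.475
```

```bash
python3 -c "
from mv import *
from h import *
s=st()
snap('scene','s4')
a=(s['eef_pos'],Ro.from_euler('xyz',s['tcp_rot']))
rel(a,pose(474.5,-347.5,59,0,6))
print(proj('scene',[s['eef_pos']]))
"
```

```text
t 9.8 pos [ 457.1 -346.6  227.8] rot [-1.7961e+02 -6.0000e+00  1.1000e-01] F [-0.4  0.  -1.1] open 0.475 j [-0.81  0.35  1.7   0.09  1.03 -0.85]
[-0.3, 2.1, 169.7] [-0.4, 0.0, 0.1]
[[231.98587651 119.3857114 ]]
```

View pics/s4.png

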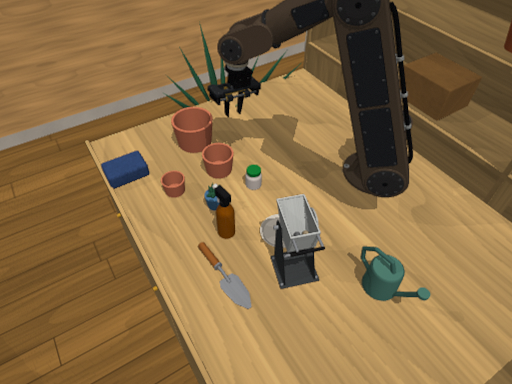

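The gripper at scene (235,105) is above the near rim of the middle pot. I'll descend along the tool axis and pinch.

{"method": "arm_command", "body": {"motion": [-0.05,0,2,45,0,0,0,-0.05,0,2,90,0,0,0,-0.05,0,2,125,0,0,0,-0.05,0,2,150,0,0,0,-0.05,0,2,163,0,0,0,-0.05,0,2,169,0,0,0,-0.05,0,2,169,0,0,0,-0.05,0,2,169,0,0,0,-1,0,2,169,0,0,0,-1,0,2,169,0,0,0,-1,0,2,169,0,0,0,-1,0,2,169,0,0,0,-1,0,2,169,0,0,0,-1,0,2,169,0,0,0,-1,0,2,169,0,0,0]}}

```text
t: 11.35
eef_pos: [474.0, -348.2, 59.5]
tcp_rot: [-3.135, -0.104, 0.0]
ft_force: [-0.6, -0.0, 1.4]
opening: 0.097
```

```bash
python3 -c "
from mv import *
from h import *
s=st()
p,d=snap('scene','s5')
cv2.imwrite('pics/s5c.png',cv2.resize(cv2.imread('pics/s5.png')[100:220,150:300],None,fx=4,fy=4))
"
```

```text
t 11.35 pos [ 474.  -348.2   59.5] rot [-1.796e+02 -5.980e+00  2.000e-02] F [-0.6 -0.   1.4] open 0.097 j [-0.79  0.58  1.84  0.13  0.66 -0.88]
```

View pics/s5c.png

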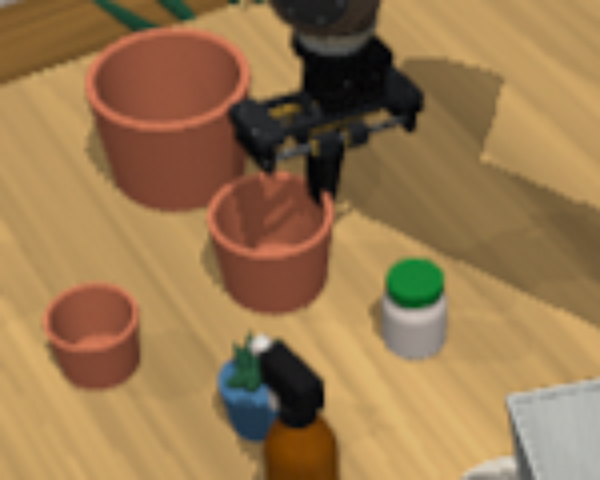

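The pinch is good (9.2 mm on an 8 mm wall). I'll lift and carry with a 72° turn to a standoff on the saucer's far side. From there the pot goes in low, under the skip's lip.

```bash
python3 -c "
from mv import *
s=st()
a=(s['eef_pos'],Ro.from_euler('xyz',s['tcp_rot']))
rel(a,pose(474,-348,200,0,6))
rel(a,pose(466,-200,200,36,6))
rel(a,pose(458.4,-64.4,200,71.9,6))
"
```

```text
t 11.4 pos [ 474.  -348.2   59.5] rot [-1.796e+02 -5.980e+00  3.000e-02] F [-0.7  0.4  1.7] open 0.101 j [-0.79  0.58  1.84  0.13  0.66 -0.88]
[14.6, -1.2, -139.7] [-0.4, 0.0, 0.0]
[6.7, -149.2, -139.5] [3.4, -0.1, -35.8]
[-0.8, -284.8, -139.4] [7.2, -0.2, -71.5]
```

{"method": "arm_command", "body": {"motion": [-1,2,0,-15,0,0,0,-1,5,0,-45,0,0,0,-1,9,0,-85,0,0,0,-1,13,0,-125,0,0,0,-1,14,-5,-139,0,0,-1,-1,13,-20,-139,0.5,0,-5,-1,11,-45,-139,1,0,-11,-1,10,-75,-139,1.7,0,-18,-1,9,-105,-139,2.4,0,-25,-1,8,-135,-139,3,0,-32,-1,6,-165,-139,3.7,0,-39,-1,5,-195,-139,4.4,0,-46,-1,3,-225,-139,5.2,0,-53,-1,2,-250,-139,6,0,-60,-1,1,-270,-139,6.6,0,-66,-1,0,-281,-139,7,0,-70,-1,0,-284,-139,7.2,0,-71.5,-1,0,-284,-139,7.2,0,-71.5,-1,0,-284,-139,7.2,0,-71.5]}}

```text
t: 13.3
eef_pos: [459.2, -65.6, 199.3]
tcp_rot: [3.14, -0.108, 1.254]
ft_force: [-0.3, -0.7, -1.7]
opening: 0.103
```

```bash
python3 -c "
from mv import *
from h import *
s=st()
snap('scene','s6');snap('top','t6')
a=(s['eef_pos'],Ro.from_euler('xyz',s['tcp_rot']))
rel(a,pose(458.4,-64.4,86.5,71.9,6))
"
```

```text
t 13.3 pos [459.2 -65.6 199.3] rot [179.93  -6.19  71.84] F [-0.3 -0.7 -1.7] open 0.103 j [-0.35  0.25  1.94  0.13  0.96 -1.68]
[-11.3, -1.3, 112.2] [0.1, -0.2, -0.1]
```

View pics/s6.png

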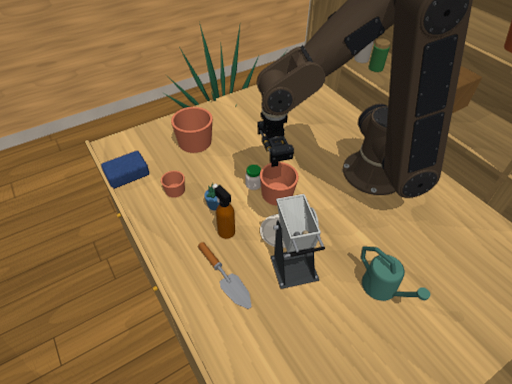

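View pics/t6.png

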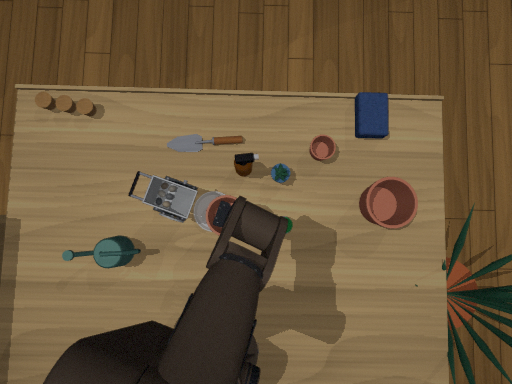

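The pot at scene (278,183) hangs beside the skip, with the saucer clear at top (208,212). Before lowering I'll check the pot's height and tilt, and the saucer's position.

```bash
python3 - <<'E'
from h import *
for cam in('top','scene'):
    f=np.load(cam+'.npz');p,d=f['p'],f['d'];W=cloud(cam,d);hsv=cv2.cvtColor(p,cv2.COLOR_RGB2HSV)
    m=((hsv[...,0]<9)|(hsv[...,0]>172))&(hsv[...,1]>110)&(W[...,2]>120)&(abs(W[...,0]-480)<90)&(abs(W[...,1])<100)
    Q=W[m];print(cam,m.sum(),'top z',np.percentile(Q[:,2],[5,50,90,98]).round())
    rim=Q[Q[:,2]>np.percentile(Q[:,2],98)-12]
    if len(rim)>10:
        A=np.c_[rim[:,0]-475,rim[:,1]+11,np.ones(len(rim))];c,*_=np.linalg.lstsq(A,rim[:,2],rcond=None);print('rim plane',c.round(3),rim[:,:2].min(0).round(),rim[:,:2].max(0).round(),len(rim))
from fit import *
f=np.load('top.npz')
p=f['p']
g=cv2.cvtColor(p,cv2.COLOR_RGB2GRAY).astype(np.float32)
t=np.deg2rad(np.arange(60,280,3)) # visible part of rim
def s(c,r):
    q=proj('top',np.c_[c[0]+r*np.cos(t),c[1]+r*np.sin(t),np.full(t.size,15.)]).astype(np.float32);return cv2.remap(g,q[None,:,0],q[None,:,1],1)[0]
b=min((-np.mean(s((x,y),70)-s((x,y),78)),x,y) for x in np.arange(480,512,1) for y in np.arange(30,62,1));print('saucer',b)
img=cv2.imread('pics/t6.png');big=cv2.resize(img,None,fx=5,fy=5,interpolation=cv2.INTER_CUBIC)
t=np.linspace(0,6.28,200)
for c,R,H,col in(((495,45),74,15,(0,255,0)),((459.2+17.3,-65.6+52.7),63,232,(255,0,0))):
    q=(proj('top',np.c_[c[0]+R*np.cos(t),c[1]+R*np.sin(t),np.full(200,H)])+.5)*5;cv2.polylines(big,[q.astype(int)],True,col,1)
cv2.imwrite('pics/t6c.png',big[160*5:250*5,160*5:280*5])
E
```

```text
top 348 top z [ 147.  214.  232. 1315.]
rim plane [ -4.727 -16.24    0.218] [453. -86.] [453. -86.] 13
scene 1132 top z [147. 199. 230. 234.]
rim plane [ 1.20000e-02 -7.00000e-03  2.29405e+02] [419. -70.] [542.  50.] 264
saucer (np.float32(-7.290158), np.int64(495), np.int64(46))
```

View pics/t6c.png

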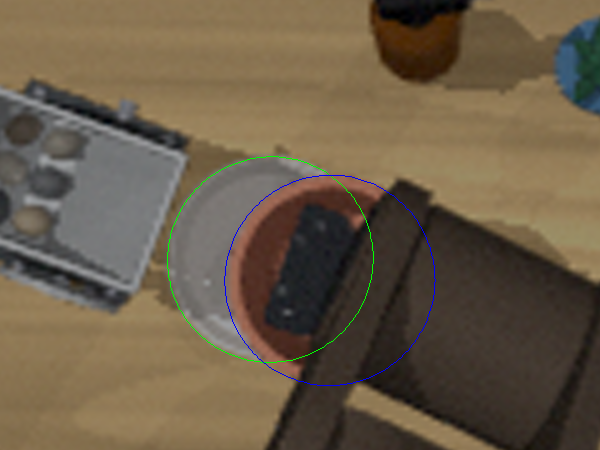

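The saucer is still at (495,45.5). The pot is level, with its rim at z≈230 and slope about 0.01.

```bash
python3 -c "
from mv import *
s=st()
a=(s['eef_pos'],Ro.from_euler('xyz',s['tcp_rot']))
rel(a,pose(458.4,-64.4,84.5,71.9,6))
rel(a,pose(477.6,-7.4,84.5,71.9,6))
rel(a,pose(477.6,-7.4,67,71.9,6))
"
```

```text
t 13.4 pos [459.2 -65.8 199.4] rot [179.92  -6.19  71.84] F [ 0.7 -0.4 -2. ] open 0.101 j [-0.35  0.25  1.94  0.13  0.96 -1.68]
[-11.4, -1.4, 114.4] [0.1, -0.2, -0.1]
[48.4, -0.9, 120.9] [0.1, -0.2, -0.1]
[46.5, -0.9, 138.3] [0.1, -0.2, -0.1]
```

{"method": "arm_command", "body": {"motion": [-1,-2,-1,25,0,0,0,-1,-6,-1,60,0,0,0,-1,-9,-1,90,0,0,0,-1,-11,-1,108,0,0,0,-1,-11,-1,114,0,0,0,-1,-11,-1,114,0,0,0,-1,-4,-1,115,0,0,0,-1,8,-1,116,0,0,0,-1,22,-1,118,0,0,0,-1,36,-1,119.5,0,0,0,-1,45,-1,120.5,0,0,0,-1,48,-1,121,0,0,0,-1,48,-1,121,0,0,0]}}

```text
t: 14.7
eef_pos: [477.5, -6.7, 84.8]
tcp_rot: [3.139, -0.108, 1.257]
ft_force: [-0.1, 0.4, -2.7]
opening: 0.097
```

```bash
python3 -c "
from mv import *
from h import *
s=st()
snap('scene','s7')
a=(s['eef_pos'],Ro.from_euler('xyz',s['tcp_rot']))
rel(a,pose(477.6,-7.4,67,71.9,6))
cv2.imwrite('pics/s7c.png',cv2.resize(cv2.imread('pics/s7.png')[120:300,200:350],None,fx=4,fy=4)[:600])
"
```

```text
t 14.7 pos [477.5  -6.7  84.8] rot [179.87  -6.2   71.99] F [-0.1  0.4 -2.7] open 0.097 j [-0.22  0.43  2.05  0.18  0.66 -1.62]
[-2.6, 0.2, 17.7] [0.1, -0.2, 0.1]
```

View pics/s7c.png

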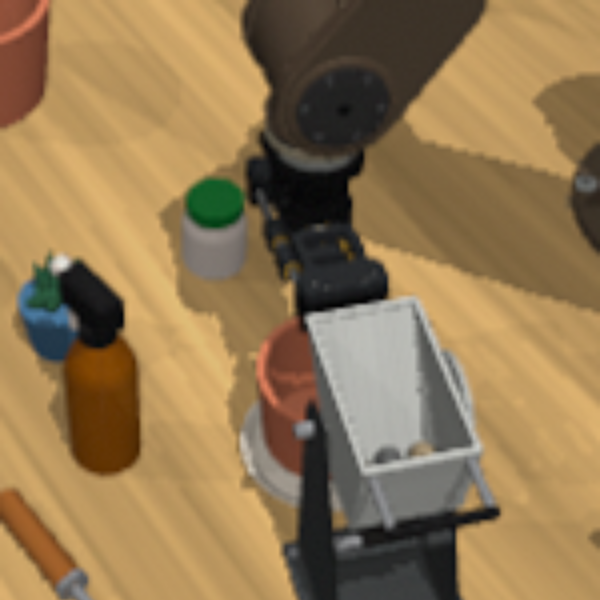

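The pot is over the saucer with no contact. Lowering.

{"method": "arm_command", "body": {"motion": [-1,-0.5,0,6,0,0,0,-1,-1,0,11,0,0,0,-1,-2,0,15,0,0,0,-1,-2.5,0,17.5,0,0,0,-1,-2.5,0,18,0,0,0,-1,-2.5,0,18,0,0,0]}}

```text
t: 15.35
eef_pos: [477.2, -7.8, 66.3]
tcp_rot: [3.14, -0.108, 1.255]
ft_force: [0.4, 0.7, -2.0]
opening: 0.095
```

{"method": "arm_command", "body": {"motion": [-1,0,0,1,0,0,0,-1,0,0,1.5,0,0,0,-1,0,0,1.5,0,0,0]}}

```text
t: 15.65
eef_pos: [477.5, -7.7, 65.4]
tcp_rot: [3.139, -0.108, 1.256]
ft_force: [-2.3, -2.5, 6.8]
opening: 0.098
```

The pot is seated (+6.8 N). I'll open a little and back out along the leaning tool axis.

{"method": "arm_command", "body": {"motion": [-0.4,0,0,0,0,0,0,-0.4,0,0,0,0,0,0,-0.4,0,0,0,0,0,0,-0.4,0,0,0,0,0,0,-0.4,0,0,-12,0,0,0,-0.4,-2,0,-35,0,0,0,-0.4,-5,0,-65,0,0,0,-0.4,-15,0,-105,0,0,0,-0.4,-30,0,-150,0,0,0,-0.4,-45,0,-195,0,0,0,-0.4,-50,0,-235,0,0,0,-0.4,-50,0,-250,0,0,0,-0.4,-50,0,-250,0,0,0]}}

```text
t: 16.95
eef_pos: [453.5, -80.9, 309.9]
tcp_rot: [3.136, -0.108, 1.255]
ft_force: [-0.0, -0.2, 0.0]
opening: 0.3
```

```bash
python3 - <<'E'
from mv import *
from h import *
s=st()
snap('scene','s8');snap('top','t8')
img=cv2.imread('pics/t8.png');big=cv2.resize(img,None,fx=5,fy=5,interpolation=cv2.INTER_CUBIC)
t=np.linspace(0,6.28,200)
for c,R,H,col in(((495,45),74,15,(0,255,0)),((495,45),63,98,(255,0,0))):
    q=(proj('top',np.c_[c[0]+R*np.cos(t),c[1]+R*np.sin(t),np.full(200,H)])+.5)*5;cv2.polylines(big,[q.astype(int)],True,col,1)
cv2.imwrite('pics/t8c.png',big[160*5:250*5,130*5:250*5])
a=(s['eef_pos'],Ro.from_euler('xyz',s['tcp_rot']))
rel(a,pose(566.4,265.9,330,71.9,0))
cv2.imwrite('pics/s8c.png',cv2.resize(cv2.imread('pics/s8.png')[120:300,200:350],None,fx=4,fy=4)[:600])
E
```

```text
t 16.95 pos [453.5 -80.9 309.9] rot [179.67  -6.19  71.92] F [-0.  -0.2  0. ] open 0.3 j [-0.39  0.13  1.77  0.11  1.24 -1.68]
[364.7, -0.4, 19.3] [0.3, -6.2, 0.0]
```

View pics/t8c.png

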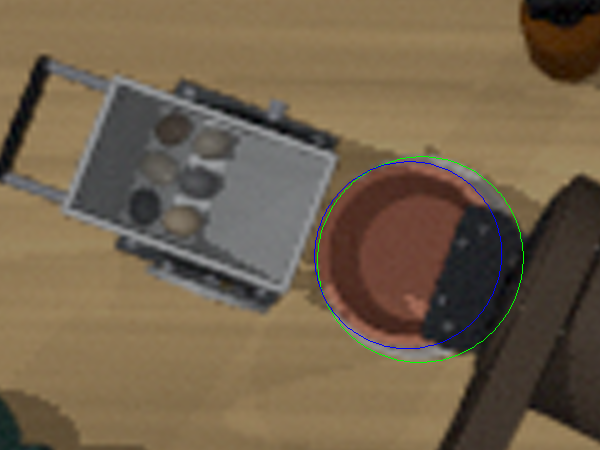

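View pics/s8c.png

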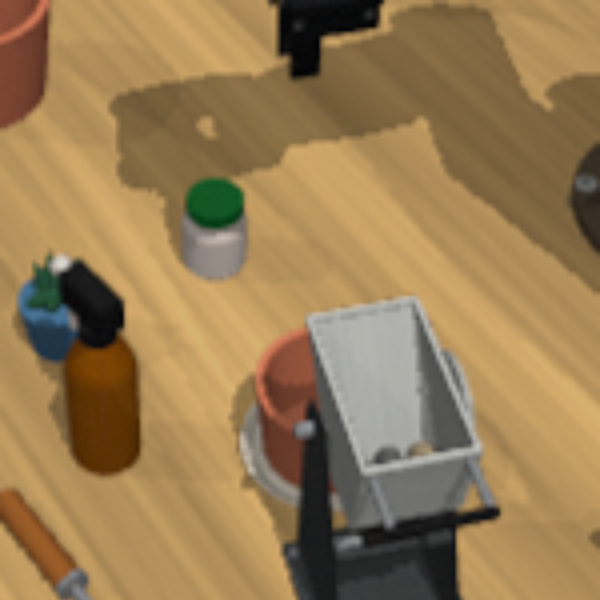

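```bash
python3 - <<'E'
from h import *
p=np.load('top.npz')['p']
lab=cv2.GaussianBlur(cv2.cvtColor(p,cv2.COLOR_RGB2LAB)[...,1].astype(np.float32),(0,0),0.6)
# radial edge of coral against saucer, world plane z=98
out=[]
for a in np.deg2rad(np.arange(20,235,5)):
    r=np.arange(45,72,0.5)
    q=proj('top',np.c_[495+r*np.cos(a),45+r*np.sin(a),np.full(r.size,98.)]).astype(np.float32)
    v=cv2.remap(lab,q[None,:,0],q[None,:,1],1)[0]
    g=np.gradient(v);k=np.argmin(g);out.append((495+r[k]*np.cos(a),45+r[k]*np.sin(a),np.rad2deg(a),r[k],g[k]))
o=np.array(out);o=o[o[:,4]<-0.3]
X=o[:,:2]
for R in(None,63,):
    from scipy.optimize import least_squares
    if R: s=least_squares(lambda c:np.linalg.norm(X-c,axis=1)-R,[495,45],loss='soft_l1');print(R,s.x,np.abs(s.fun).mean(),len(X))
    else: s=least_squares(lambda c:np.linalg.norm(X-c[:2],axis=1)-c[2],[495,45,60],loss='soft_l1');print(s.x)
print(o[::4,2:4].round(1).tolist())
E
```

```text
[495.15820864  43.93874929  62.00046827]
63 [495.51671014  42.70050808] 1.0793276298727843 37
[[20.0, 61.5], [40.0, 62.0], [60.0, 61.5], [80.0, 61.0], [100.0, 60.0], [120.0, 62.0], [140.0, 61.0], [160.0, 62.5], [180.0, 61.0], [200.0, 45.0]]
```

The pot stands centred within about 2 mm of the saucer's middle and upright. Next I'll go over the skip, high, to above the bar.

{"method": "arm_command", "body": {"motion": [-0.16,10,0,-15,0,0,0,-0.16,50,0,-20,0,-2,0,-0.16,100,0,-20,0,-4,0,-0.16,364,0,19,0,-6,0,-0.16,364,0,19,0,-6,0,-0.16,364,0,19,0,-6,0,-0.16,364,0,19,0,-6,0,-0.16,364,0,19,0,-6,0,-0.16,364,0,19,0,-6,0,-0.16,364,0,19,0,-6,0,-0.16,364,0,19,0,-6,0,-0.16,364,0,19,0,-6,0,-0.16,364,0,19,0,-6,0]}}

```text
t: 18.35
eef_pos: [565.9, 264.4, 328.8]
tcp_rot: [3.14, -0.004, 1.254]
ft_force: [-0.1, 0.0, 0.4]
opening: 0.419
```

```bash
python3 - <<'E'
from mv import *
from h import *
s=st()
snap('scene','s9')
a=(s['eef_pos'],Ro.from_euler('xyz',s['tcp_rot']))
rel(a,pose(566.4,265.9,213,71.9,0))
# bar from scene cam: dark pixels near expected
f=np.load('scene.npz');p,d=f['p'],f['d']
yaw=np.deg2rad(71.9);ex=np.array([np.cos(yaw),np.sin(yaw)]);ey=np.array([-ex[1],ex[0]])
for k in(-36,0,36): print(proj('scene',[[*(np.array([566.4,265.9])+k*ey),230]]))
cv2.imwrite('pics/s9c.png',cv2.resize(cv2.imread('pics/s9.png')[120:300,200:350],None,fx=4,fy=4)[:600])
E
```

```text
t 18.35 pos [565.9 264.4 328.8] rot [179.89  -0.2   71.85] F [-0.1  0.   0.4] open 0.419 j [ 0.33  0.39  1.36  0.    1.39 -0.92]
[1.2, -0.2, 115.8] [0.1, -0.2, -0.1]
[[297.38671987 252.8051594 ]]
[[309.94675425 250.14770506]]
[[322.36843866 247.51952283]]
```

View pics/s9c.png

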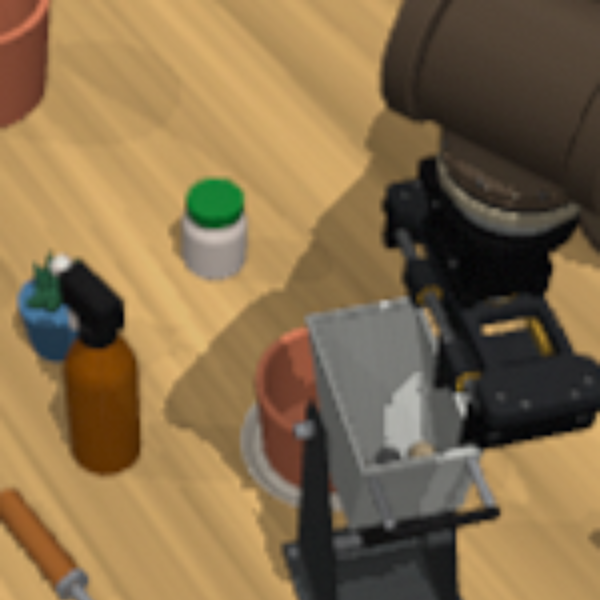

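The fingers straddle the bar line, which the scene view puts at about (307,251), against a predicted (310,250). Descending 116 mm.

{"method": "arm_command", "body": {"motion": [-0.16,1,0,35,0,0,0,-0.16,1,0,70,0,0,0,-0.16,1,0,95,0,0,0,-0.16,1,0,110,0,0,0,-0.16,1,0,116,0,0,0,-0.16,1,0,116,0,0,0,-0.16,1,0,116,0,0,0]}}

```text
t: 19.1
eef_pos: [567.0, 266.8, 213.5]
tcp_rot: [3.139, -0.004, 1.255]
ft_force: [-0.6, -0.2, 0.7]
opening: 0.418
```

```bash
python3 - <<'E'
from mv import *
from h import *
s=st()
snap('scene','s10')
cv2.imwrite('pics/s10c.png',cv2.resize(cv2.imread('pics/s10.png')[180:300,250:370],None,fx=5,fy=5,interpolation=cv2.INTER_CUBIC))
E
```

```text
t 19.1 pos [567.  266.8 213.5] rot [179.83  -0.25  71.91] F [-0.6 -0.2  0.7] open 0.418 j [ 0.33  0.47  1.53  0.    1.14 -0.92]
```

View pics/s10c.png

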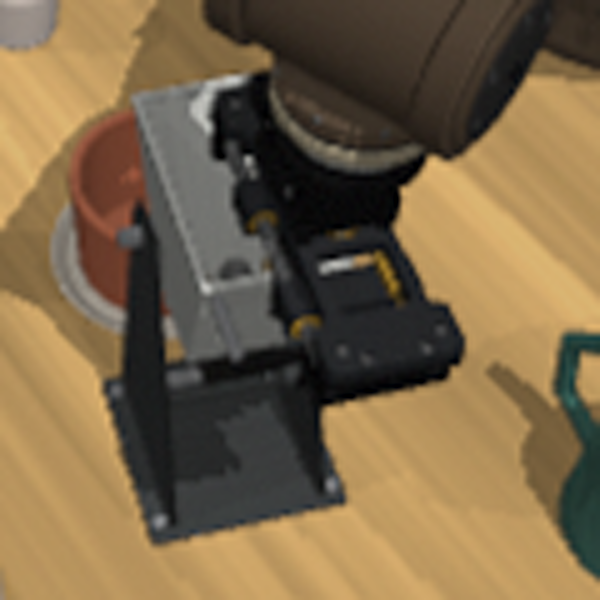

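{"method": "arm_command", "body": {"motion": [-0.5,0,0,0,0,0,0,-1,0,0,0,0,0,0,-1,0,0,0,0,0,0,-1,0,0,0,0,0,0,-1,0,0,0,0,0,0,-1,0,0,0,0,0,0,-1,0,0,0,0,0,0]}}

```text
t: 19.85
eef_pos: [566.6, 266.9, 212.4]
tcp_rot: [3.14, -0.003, 1.255]
ft_force: [-0.4, 0.1, 0.2]
opening: 0.003
```

The fingers closed on nothing (opening 0.003) with no force, so I need to see why.

```bash
python3 - <<'E'
from mv import *
from h import *
s=st()
snap('scene','s11');snap('top','t11')
cv2.imwrite('pics/s11c.png',cv2.resize(cv2.imread('pics/s11.png')[190:290,250:370],None,fx=6,fy=6,interpolation=cv2.INTER_CUBIC))
cv2.imwrite('pics/t11c.png',cv2.resize(cv2.imread('pics/t11.png')[150:250,100:220],None,fx=6,fy=6,interpolation=cv2.INTER_CUBIC))
print(proj('scene',[[566.6,266.9,212],[566.6,266.9,231]]),proj('top',[[566.6,266.9,212],[566.6,266.9,231]]))
f=np.load('scene.npz');W=cloud('scene',f['d']);print(W[245:262:2,306].round(),)
E
```

```text
t 19.85 pos [566.6 266.9 212.4] rot [179.91  -0.2   71.93] F [-0.4  0.1  0.2] open 0.003 j [ 0.33  0.47  1.53  0.    1.13 -0.92]
[[309.33104172 254.04470108]
 [310.1595734  250.24297144]] [[135.80120606 183.96214085]
 [133.8217743  183.26840011]]
[[577. 257. 252.]
 [578. 260. 247.]
 [577. 261. 238.]
 [580. 265. 235.]
 [517. 208.  99.]
 [524. 216. 103.]
 [489. 186.  22.]
 [489. 188.  12.]
 [494. 194.  13.]]
```

View pics/s11c.png

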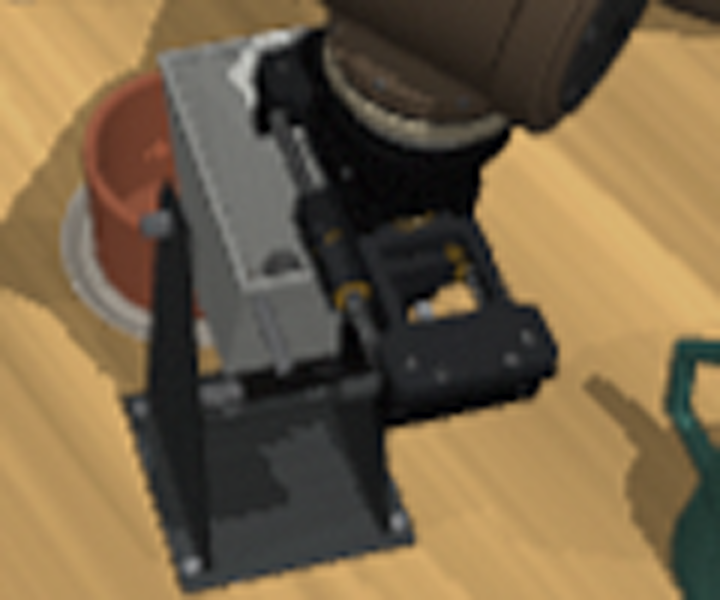

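View pics/t11c.png

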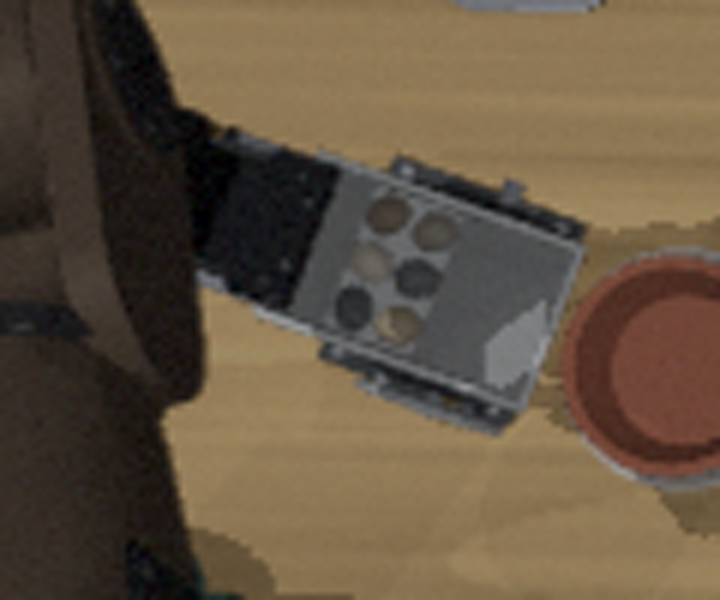

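```bash
python3 - <<'E'
from mv import *
from h import *
s=np.deg2rad(71.93);ex=np.array([np.cos(s),np.sin(s),0]);T=np.array([566.6,266.9,212.4])
f=np.load('top.npz');W=cloud('top',f['d'])
# gripper body points seen by top: z 285..330, dark, near end
v,u=np.mgrid[165:205,130:160];Q=W[165:205,130:160].reshape(-1,3);dk=f['p'][165:205,130:160].max(2).ravel()<70
q=Q[dk&(Q[:,2]>250)&(Q[:,2]<420)]-T
loc=np.c_[q@ex,q@np.array([-ex[1],ex[0],0]),q[:,2]]
print(len(loc),np.percentile(loc,[1,10,50,90,99],axis=0).round())
f=np.load('scene.npz');W=cloud('scene',f['d']);Q=W.reshape(-1,3)-T;dk=f['p'].reshape(-1,3).max(1)<80
loc=np.c_[Q@ex,Q@np.array([-ex[1],ex[0],0]),Q[:,2]]
m=dk&(np.abs(loc[:,0])<130)&(np.abs(loc[:,1])<90)&(loc[:,2]>-30)&(loc[:,2]<130)
L=loc[m]
for z in range(-30,130,10):
    k=(L[:,2]>=z)&(L[:,2]<z+10)
    if k.sum()>3: print(z,k.sum(),'x',L[k,0].min().round(),L[k,0].max().round(),'y',L[k,1].min().round(),L[k,1].max().round())
E
```

```text
548 [[-91. -34. 111.]
 [-88. -28. 140.]
 [-66.  -5. 144.]
 [-50.  23. 184.]
 [-33.  32. 203.]]
-30 18 x -129.0 -109.0 y -51.0 -42.0
-20 14 x -130.0 -51.0 y -51.0 10.0
10 9 x -102.0 4.0 y -43.0 -7.0
20 50 x -104.0 6.0 y -42.0 34.0
30 6 x -6.0 6.0 y -13.0 -8.0
40 12 x -7.0 6.0 y -13.0 -6.0
50 7 x -6.0 8.0 y -12.0 -11.0
60 4 x 5.0 10.0 y -13.0 -1.0
100 66 x -78.0 82.0 y -35.0 34.0
110 145 x -78.0 82.0 y -36.0 31.0
120 206 x -76.0 87.0 y -36.0 34.0
```

```bash
python3 - <<'E'
from mv import *
from h import *
im=cv2.imread('pics/s11.png')[230:270,285:335];im=cv2.convertScaleAbs(im,alpha=1.8,beta=10)
cv2.imwrite('pics/s11d.png',cv2.resize(im,None,fx=14,fy=14,interpolation=cv2.INTER_NEAREST))
im=cv2.imread('pics/s10.png')[230:270,285:335];im=cv2.convertScaleAbs(im,alpha=1.8,beta=10)
cv2.imwrite('pics/s10d.png',cv2.resize(im,None,fx=14,fy=14,interpolation=cv2.INTER_NEAREST))
E
```

```text
(no output)
```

View pics/s11d.png

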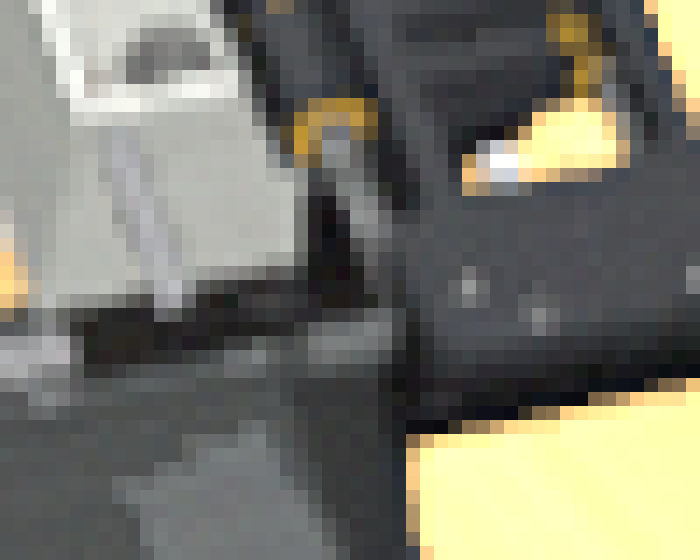

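View pics/s10d.png

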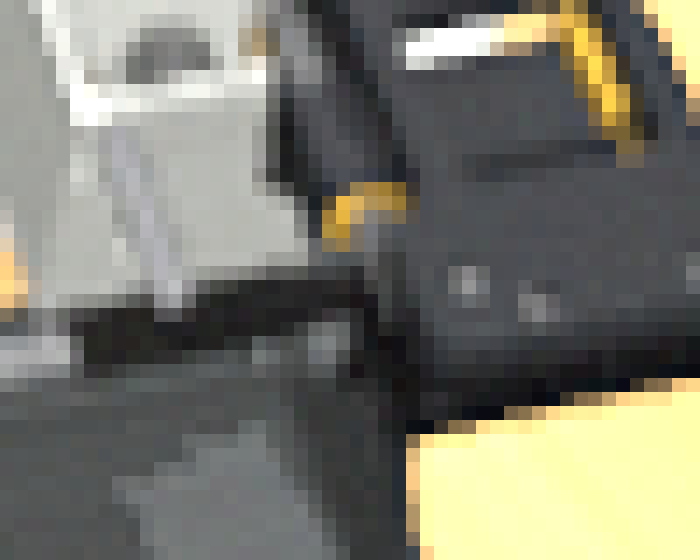

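```bash
python3 - <<'E'
from mv import *
from h import *
s=np.deg2rad(71.93);ex=np.array([np.cos(s),np.sin(s),0]);ey=np.array([-ex[1],ex[0],0]);T=np.array([566.6,266.9,212.4])
f=np.load('scene.npz');W=cloud('scene',f['d'])-T
for v in range(238,258):
    print(v,[tuple(int(round(t)) for t in (W[v,u]@ex,W[v,u]@ey,W[v,u][2])) if np.abs(W[v,u]).max()<150 and W[v,u][2]>-40 else '-' for u in range(293,317,2)])
loc=lambda x,y,z:T+x*ex+y*ey+np.array([0,0,z])
for q in[(26,0,0),(0,0,0),(0,0,18),(0,-10,18),(6,-10,0),(-6,-10,0)]: print(q,proj('scene',loc(*q)).round(1))
E
```

```text
238 [(-45, -35, 26), (-46, -28, 22), (-46, -22, 19), (-49, -15, 13), (-47, -10, 14), (13, -35, 106), (23, -35, 120), (25, -31, 122), (25, -25, 120), (36, -26, 136), (43, -24, 145), (44, -20, 144)]
239 [(-44, -35, 22), (-48, -27, 14), (-46, -22, 14), (-49, -14, 9), (-49, -8, 6), (-49, -2, 3), (23, -34, 116), (25, -30, 117), (28, -26, 120), (23, -18, 111), (46, -26, 146), (47, -21, 145)]
240 [(-41, -36, 22), (-46, -27, 11), (-48, -21, 7), (-52, -12, -2), (-47, -8, 3), (-48, -2, 0), (23, -33, 111), (27, -31, 116), (30, -27, 119), (20, -15, 101), (47, -26, 143), (50, -22, 146)]
241 [(-37, -37, 23), (-48, -26, 4), (-48, -20, 2), (-50, -13, -3), (-49, -7, -5), (-51, 0, -9), (-49, 6, -9), (-6, -12, 59), (34, -28, 120), (10, -9, 80), (50, -27, 143), (53, -24, 147)]
242 [(-34, -38, 24), (-33, -33, 22), (-51, -18, -9), (-49, -12, -8), (-52, -5, -14), (-49, 0, -12), (-51, 7, -17), (-5, -12, 55), (36, -29, 119), (37, -24, 120), (50, -26, 138), (56, -25, 147)]
243 [(-33, -38, 19), (-30, -34, 22), (-50, -18, -13), (-48, -12, -12), (-49, -6, -15), (-49, 1, -18), (-52, 8, -23), (-3, -12, 54), (38, -
[... 1457 characters left out ...]
4, -10, 19), '-', '-', (74, -34, 134), (81, -34, 145)]
253 ['-', '-', (0, -38, 19), (3, -33, 21), (5, -28, 23), (4, -22, 18), '-', '-', '-', '-', (76, -35, 134), (84, -35, 146)]
254 ['-', '-', (1, -38, 16), '-', '-', '-', '-', '-', '-', '-', (77, -35, 130), (84, -34, 141)]
255 ['-', '-', '-', '-', '-', '-', '-', '-', '-', '-', (78, -35, 127), (87, -35, 142)]
256 ['-', '-', '-', '-', '-', '-', '-', '-', '-', '-', (79, -35, 124), (85, -33, 133)]
257 ['-', '-', '-', '-', '-', '-', '-', '-', '-', '-', (80, -35, 122), (86, -33, 130)]
(26, 0, 0) [[312.6 261.9]]
(0, 0, 0) [[309.3 254. ]]
(0, 0, 18) [[310.1 250.4]]
(0, -10, 18) [[306.7 251.1]]
(6, -10, 0) [[306.6 256.5]]
(-6, -10, 0) [[305.2 252.9]]
```

The depth readings show the bar at local z≈+18, where it should be. The finger pixels, however, end around local z≈+25, so the fingertips seem to sit higher than the reported TCP and closed above the bar. I'll check this offset in an earlier picture.

```bash
python3 - <<'E'
from h import *
def draw(img,T,yaw,half,out,box,sc,lean=0):
    ex=np.array([np.cos(yaw),np.sin(yaw),0]);im=cv2.imread(img);x0,y0,x1,y1=box
    big=cv2.resize(im[y0:y1,x0:x1],None,fx=sc,fy=sc,interpolation=cv2.INTER_CUBIC);big=cv2.convertScaleAbs(big,alpha=1.6,beta=10)
    for s in(-1,1):
        for k,col in((0,(0,0,255)),(20,(0,255,0)),(78,(255,0,0))):
            q=(proj('scene',[np.array(T)+s*half*ex+[0,0,k]])[0]+.5-[x0,y0])*sc;cv2.circle(big,tuple(int(a) for a in q),4,col,-1)
    cv2.imwrite(out,big);print(q)
draw('pics/s1.png',(486.6,36.1,301.1),np.deg2rad(7.65),30+6,'pics/d1.png',(240,100,360,200),6)
draw('pics/s3.png',(660,-59.5,313),np.deg2rad(7.75),26+6,'pics/d3.png',(170,90,290,190),6)
E
```

```text
[238.92065205 339.91076825]
[241.06467941 391.76102924]
```

View pics/d1.png

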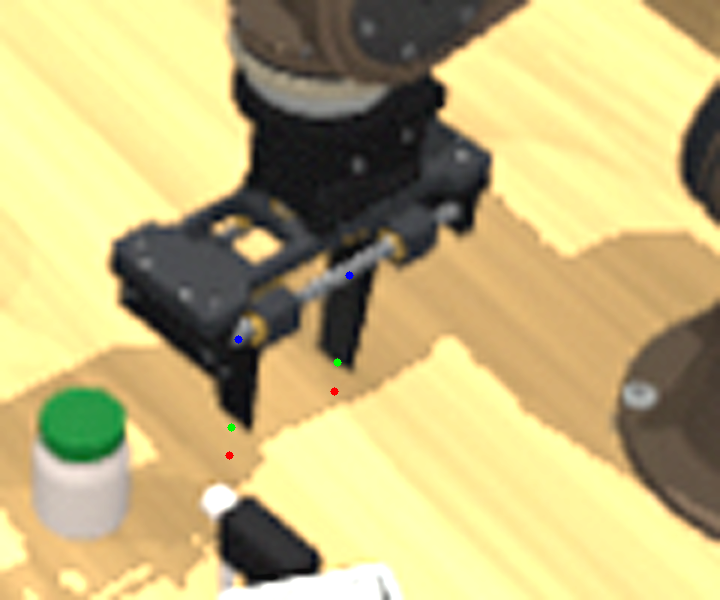

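View pics/d3.png

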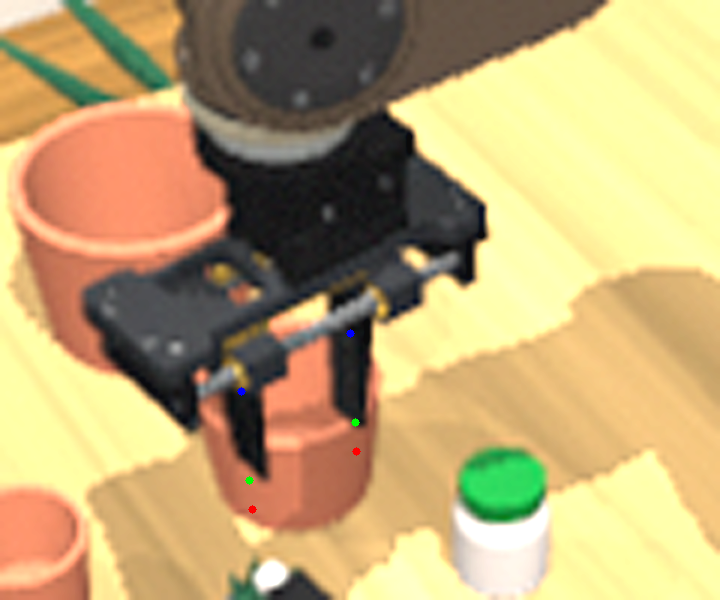

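That confirms it. In both pictures the fingertips sit about 20 mm above the reported TCP, at the green marks (red marks the reported TCP), so I'll plan heights with that offset. Now I'll rise, open, and go down to a reported z of about 189.

{"method": "arm_command", "body": {"motion": [-1,0,0,-15,0,0,0,-0.16,0,0,-30,0,0,0,-0.16,0,0,-30,0,0,0,-0.16,0,0,-30,0,0,0,-0.16,0,0,-30,0,0,0,-0.16,0,0,-15,0,0,0,-0.16,0,0,5,0,0,0,-0.16,0,0,18,0,0,0,-0.16,0,0,23,0,0,0,-0.16,0,0,23,0,0,0,-0.16,0,0,23,0,0,0]}}

```text
t: 21.05
eef_pos: [566.9, 267.1, 190.0]
tcp_rot: [3.139, -0.004, 1.255]
ft_force: [-0.0, -0.5, 0.5]
opening: 0.42
```

{"method": "arm_command", "body": {"motion": [-0.6,0,0,0,0,0,0,-1,0,0,0,0,0,0,-1,0,0,0,0,0,0,-1,0,0,0,0,0,0,-1,0,0,0,0,0,0,-1,0,0,0,0,0,0,-1,0,0,0,0,0,0]}}

```text
t: 21.75
eef_pos: [566.6, 266.9, 189.6]
tcp_rot: [3.14, -0.003, 1.255]
ft_force: [0.1, -0.7, 2.5]
opening: 0.096
```

```bash
python3 - <<'E'
from mv import *
s=st()
# tip path relative to tool axes (x=stand x, z down)
r=np.hypot(132,50);a0=np.arctan2(50,132)
for th in np.arange(0,1.81,0.1): print(round(th,2),round(r*np.cos(a0+th)-132,1),round(-(r*np.sin(a0+th)-50),1))
E
```

```text
t 21.75 pos [566.6 266.9 189.6] rot [179.9   -0.2   71.92] F [ 0.1 -0.7  2.5] open 0.096 j [ 0.33  0.49  1.56  0.    1.09 -0.92]
0.0 0.0 -0.0
0.1 -5.7 -12.9
0.2 -12.6 -25.2
0.3 -20.7 -36.8
0.4 -29.9 -47.5
0.5 -40.1 -57.2
0.6 -51.3 -65.8
0.7 -63.3 -73.3
0.8 -75.9 -79.5
0.9 -89.1 -84.5
1.0 -102.8 -88.1
1.1 -116.7 -90.3
1.2 -130.8 -91.1
1.3 -144.9 -90.6
1.4 -158.8 -88.6
1.5 -172.5 -85.2
1.6 -185.8 -80.5
1.7 -198.6 -74.5
1.8 -210.7 -67.2
```

The bar is held (opening 9.1 mm). I'll tip along its arc, first to about 0.5 rad, past the detent, with a force check.

{"method": "arm_command", "body": {"motion": [-1,-3,0,-6,0,0,0,-1,-5.5,0,-13,0,0,0,-1,-9,0,-19,0,0,0,-1,-12.5,0,-25,0,0,0,-1,-16.5,0,-31,0,0,0,-1,-20.5,0,-37,0,0,0,-1,-30,0,-47.5,0,0,0,-1,-40,0,-57,0,0,0,-1,-40,0,-57,0,0,0]}}

```text
t: 22.65
eef_pos: [554.1, 229.1, 248.7]
tcp_rot: [3.138, -0.007, 1.255]
ft_force: [-1.3, 10.1, 5.6]
opening: 0.094
```

```bash
python3 - <<'E'
from mv import *
from h import *
s=st()
snap('scene','s12')
cv2.imwrite('pics/s12c.png',cv2.resize(cv2.imread('pics/s12.png')[150:290,230:370],None,fx=4,fy=4,interpolation=cv2.INTER_CUBIC))
E
```

```text
t 22.65 pos [554.1 229.1 248.7] rot [179.8   -0.38  71.9 ] F [-1.3 10.1  5.6] open 0.094 j [ 0.28  0.4   1.55  0.    1.18 -0.98]
```

View pics/s12c.png

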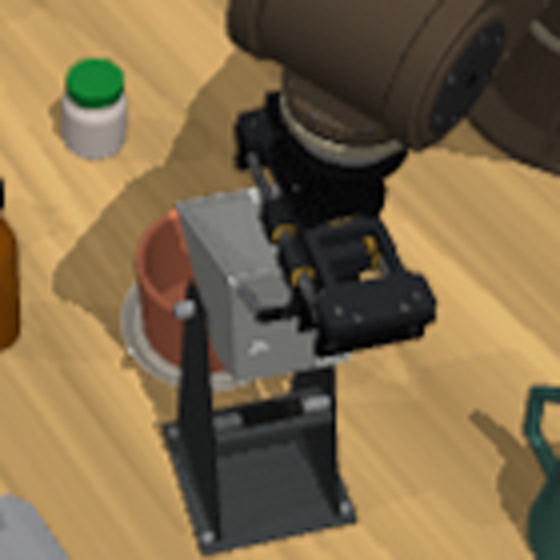

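The skip is past the detent with moderate force. Continuing to 1.1 rad.

{"method": "arm_command", "body": {"motion": [-1,-5.5,0,-4.5,0,0,0,-1,-11,0,-9,0,0,0,-1,-17,0,-13,0,0,0,-1,-23,0,-16.5,0,0,0,-1,-29,0,-20,0,0,0,-1,-35.5,0,-23,0,0,0,-1,-42,0,-25.5,0,0,0,-1,-48.5,0,-28,0,0,0,-1,-55.5,0,-30,0,0,0,-1,-62,0,-31.5,0,0,0,-1,-69,0,-33,0,0,0,-1,-76,0,-34,0,0,0,-1,-76,0,-34,0,0,0]}}

```text
t: 24.0
eef_pos: [529.7, 156.0, 280.7]
tcp_rot: [3.141, -0.004, 1.255]
ft_force: [-4.4, 3.0, 6.6]
opening: 0.099
```

{"method": "arm_command", "body": {"motion": [-1,-7,0,-1,0,0,0,-1,-14,0,-1,0,0,0,-1,-21,0,-1,0,0,0,-1,-28,0,-0.5,0,0,0,-1,-35,0,0.5,0,0,0,-1,-42,0,1.5,0,0,0,-1,-49,0,3,0,0,0,-1,-56,0,5,0,0,0,-1,-63,0,7,0,0,0,-1,-69,0,9.5,0,0,0,-1,-76,0,12.5,0,0,0,-1,-82,0,15.5,0,0,0,-1,-86,0,17.5,0,0,0,-1,-86,0,17.5,0,0,0,-1,-86,0,17.5,0,0,0,-1,-86,0,17.5,0,0,0]}}

```text
t: 25.6
eef_pos: [502.9, 74.5, 261.9]
tcp_rot: [-3.141, -0.002, 1.255]
ft_force: [-5.1, 1.7, 0.5]
opening: 0.098
```

```bash
python3 - <<'E'
from mv import *
from h import *
s=st()
snap('scene','s13');snap('top','t13')
cv2.imwrite('pics/s13c.png',cv2.resize(cv2.imread('pics/s13.png')[150:290,230:370],None,fx=4,fy=4,interpolation=cv2.INTER_CUBIC))
cv2.imwrite('pics/t13c.png',cv2.resize(cv2.imread('pics/t13.png')[150:250,130:250],None,fx=5,fy=5,interpolation=cv2.INTER_CUBIC))
E
```

```text
t 25.6 pos [502.9  74.5 261.9] rot [-1.7998e+02 -1.4000e-01  7.1920e+01] F [-5.1  1.7  0.5] open 0.098 j [ 0.02  0.25  1.74  0.    1.15 -1.24]
```

View pics/s13c.png

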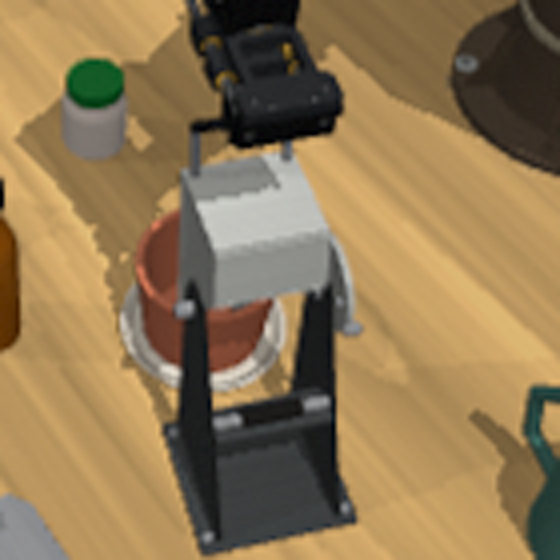

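View pics/t13c.png

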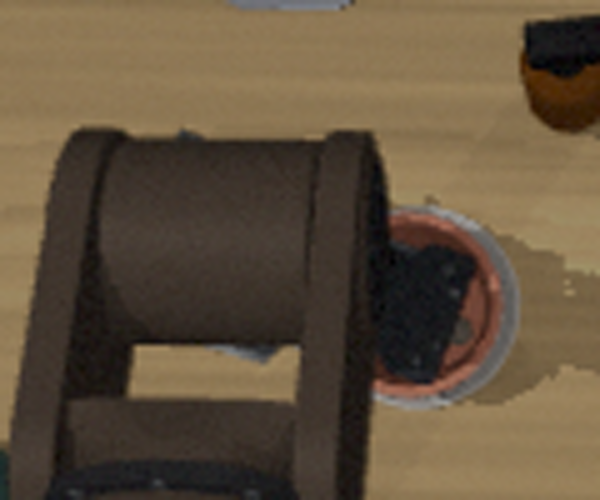

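The skip is dumped: a pebble shows in the pot at top-crop (462,330), and nothing is visible on the shelf. After a short hold I'll ease it back along the arc.

{"method": "arm_command", "body": {"motion": [-1,-1,0,0.5,0,0,0,-1,-1,0,0.5,0,0,0,-1,-1,0,0.5,0,0,0,-1,3.5,0,-1,0,0,0,-1,10,0,-4,0,0,0,-1,16,0,-7,0,0,0,-1,22.5,0,-9.5,0,0,0,-1,29.5,0,-11.5,0,0,0,-1,36,0,-13.5,0,0,0,-1,43,0,-15,0,0,0,-1,50,0,-16.5,0,0,0,-1,57,0,-17,0,0,0,-1,64,0,-17.5,0,0,0,-1,71,0,-17.5,0,0,0,-1,78,0,-17.5,0,0,0,-1,85,0,-17,0,0,0,-1,85,0,-17,0,0,0]}}

```text
t: 27.4
eef_pos: [531.0, 156.4, 279.5]
tcp_rot: [3.139, -0.004, 1.256]
ft_force: [4.9, -2.2, 3.4]
opening: 0.095
```

{"method": "arm_command", "body": {"motion": [-1,7,0,1,0,0,0,-1,14,0,2.5,0,0,0,-1,21,0,4,0,0,0,-1,28,0,6,0,0,0,-1,34.5,0,8.5,0,0,0,-1,41,0,11,0,0,0,-1,47.5,0,14,0,0,0,-1,53.5,0,17,0,0,0,-1,60,0,21,0,0,0,-1,65.5,0,24.5,0,0,0,-1,71.5,0,29,0,0,0,-1,77,0,33,0,0,0,-1,77,0,33,0,0,0]}}

```text
t: 28.7
eef_pos: [554.8, 229.6, 245.9]
tcp_rot: [3.14, -0.004, 1.256]
ft_force: [5.1, -1.2, -0.4]
opening: 0.094
```

```bash
python3 - <<'E'
from mv import *
from h import *
s=st()
snap('top','t14')
cv2.imwrite('pics/t14c.png',cv2.resize(cv2.imread('pics/t14.png')[150:250,130:250],None,fx=5,fy=5,interpolation=cv2.INTER_CUBIC))
E
```

```text
t 28.7 pos [554.8 229.6 245.9] rot [179.88  -0.21  71.95] F [ 5.1 -1.2 -0.4] open 0.094 j [ 0.28  0.4   1.55  0.    1.18 -0.97]
```

View pics/t14c.png

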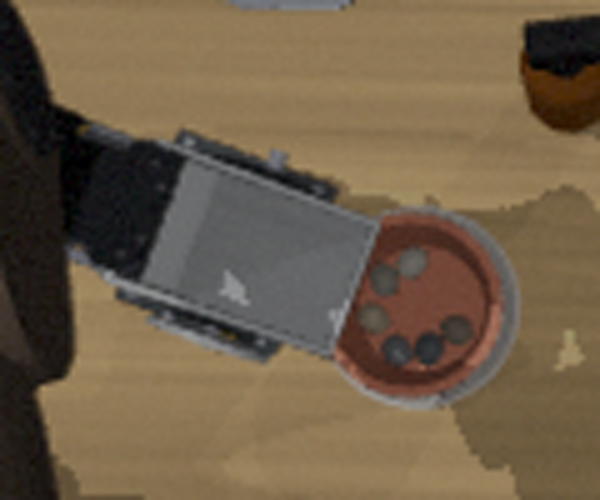

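All six pebbles are in the pot (top-crop (357–470, 262–350)) and the skip is empty. I'll ease it back through the detent to home.

{"method": "arm_command", "body": {"motion": [-1,5,0,5,0,0,0,-1,10,0,10,0,0,0,-1,15,0,15,0,0,0,-1,19,0,20.5,0,0,0,-1,23.5,0,26,0,0,0,-1,27.5,0,32,0,0,0,-1,31,0,38,0,0,0,-1,34.5,0,44.5,0,0,0,-1,37,0,50,0,0,0,-1,39,0,55,0,0,0,-1,40,0,58,0,0,0,-1,40,0,58,0,0,0,-1,40,0,58,0,0,0]}}

```text
t: 30.05
eef_pos: [566.9, 266.9, 190.2]
tcp_rot: [3.139, -0.004, 1.255]
ft_force: [-0.4, -7.4, 13.3]
opening: 0.097
```

```bash
python3 - <<'E'
from mv import *
from h import *
s=st()
snap('scene','s15')
cv2.imwrite('pics/s15c.png',cv2.resize(cv2.imread('pics/s15.png')[150:290,230:370],None,fx=4,fy=4,interpolation=cv2.INTER_CUBIC))
E
```

```text
t 30.05 pos [566.9 266.9 190.2] rot [179.83  -0.2   71.92] F [-0.4 -7.4 13.3] open 0.097 j [ 0.33  0.49  1.56  0.    1.09 -0.92]
```

View pics/s15c.png

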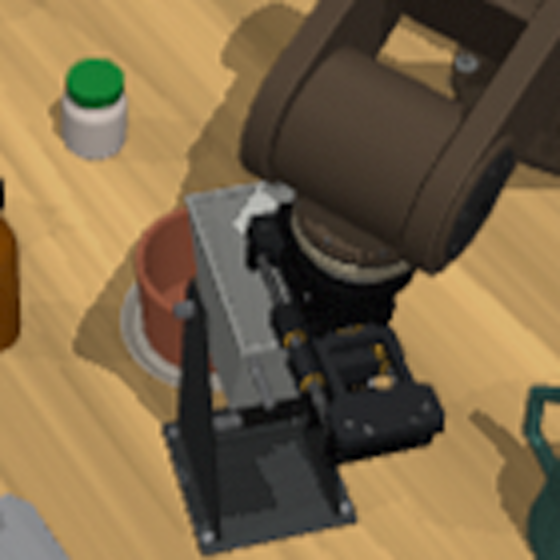

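The bar is back at its grip height and presses on the home stop (+13 N). I'll let go and rise straight up.

{"method": "arm_command", "body": {"motion": [-0.2,0,0,0,0,0,0,-0.2,0,0,0,0,0,0,-0.2,0,0,0,0,0,0,-0.2,0,0,0,0,0,0,-0.2,0,0,-15,0,0,0,-0.2,0,0,-45,0,0,0,-0.2,0,0,-90,0,0,0,-0.2,0,0,-130,0,0,0,-0.2,0,0,-160,0,0,0,-0.2,40,0,-180,0,0,0,-0.2,80,0,-190,0,0,0,-0.2,100,0,-190,0,0,0,-0.2,100,0,-190,0,0,0,-0.2,100,0,-190,0,0,0]}}

```text
t: 31.5
eef_pos: [596.9, 361.5, 378.4]
tcp_rot: [3.141, -0.002, 1.256]
ft_force: [-0.4, -1.6, 0.1]
opening: 0.4
```

```bash
python3 - <<'E'
from mv import *
from h import *
s=st()
snap('scene','s16');snap('top','t16')
im=cv2.imread('pics/t16.png');big=cv2.resize(im,None,fx=5,fy=5,interpolation=cv2.INTER_CUBIC)
t=np.linspace(0,6.28,200)
for c,R,H,col in(((495,45),74,15,(0,255,0)),((495,45),63,98,(255,0,0))):
    q=(proj('top',np.c_[c[0]+R*np.cos(t),c[1]+R*np.sin(t),np.full(200,H)])+.5)*5;cv2.polylines(big,[q.astype(int)],True,col,1)
yaw=np.deg2rad(71.9);ex=np.array([np.cos(yaw),np.sin(yaw)]);ey=np.array([-ex[1],ex[0]]);piv=np.array([525.4,140.4])
S=lambda x,y,z:[*(piv+x*ex+y*ey),z]
for pl in([S(-55,-43.5,242),S(-55,43.5,242),S(88,43.5,240),S(88,-43.5,240)],[S(132,-36,235),S(132,36,235)]):
    q=(proj('top',np.array(pl))+.5)*5;cv2.polylines(big,[q.astype(int)],True,(0,255,255),1)
cv2.imwrite('pics/t16c.png',big[150*5:250*5,100*5:250*5])
E
```

```text
t 31.5 pos [596.9 361.5 378.4] rot [ 1.7996e+02 -1.4000e-01  7.1960e+01] F [-0.4 -1.6  0.1] open 0.4 j [ 0.45  0.5   1.05  0.    1.58 -0.81]
```

View pics/t16c.png

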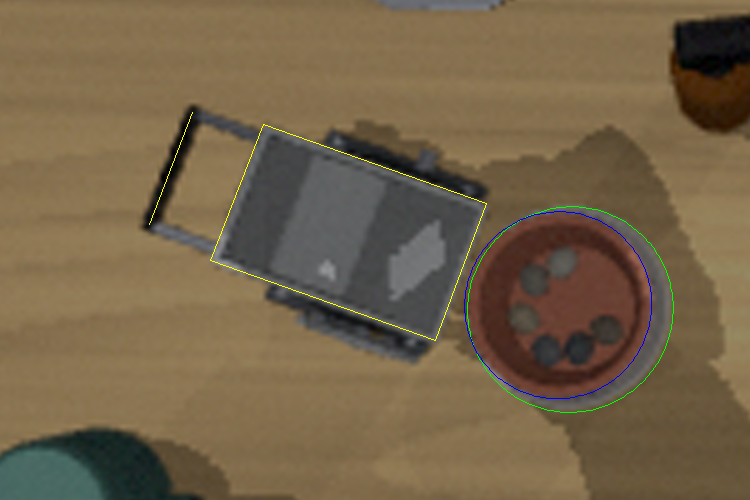

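View pics/s16.png

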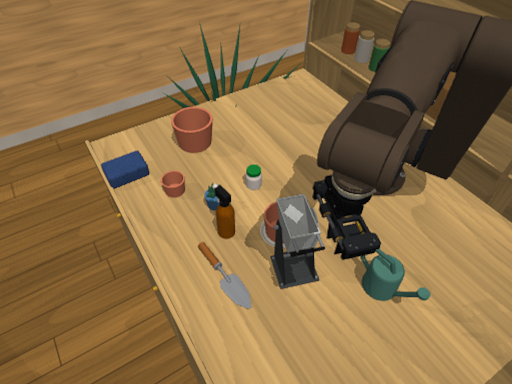

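The final view shows the skip outline and bar on the joint-0 overlay, with the skip empty. The six pebbles are in the pot, which is centred on the saucer, and the bottle is upright. One numeric check on the bystanders and the pot fit, then I'll hand in.

```bash
python3 - <<'E'
from mv import *
from h import *
a=cv2.imread('pics/top0.png',0).astype(np.float32);b=cv2.imread('pics/t16.png',0).astype(np.float32)
a=cv2.GaussianBlur(a,(0,0),1);b=cv2.GaussianBlur(b,(0,0),1)
for n,(x0,y0,x1,y1) in dict(trowel=(163,130,248,156),succ=(268,160,296,188),jar=(272,214,298,238),can=(58,232,145,272),small=(306,132,340,164),large=(356,172,422,232)).items():
    print(n,np.round(cv2.phaseCorrelate(a[y0:y1,x0:x1].copy(),b[y0:y1,x0:x1].copy(),cv2.createHanningWindow((x1-x0,y1-y0),cv2.CV_32F)),2))
p=np.load('top.npz')['p'];lab=cv2.GaussianBlur(cv2.cvtColor(p,cv2.COLOR_RGB2LAB)[...,1].astype(np.float32),(0,0),0.6)
X=[]
for t in np.deg2rad(np.arange(0,360,5)):
    r=np.arange(52,72,.5);q=proj('top',np.c_[495+r*np.cos(t),45+r*np.sin(t),np.full(r.size,98.)]).astype(np.float32)
    g=np.gradient(cv2.remap(lab,q[None,:,0],q[None,:,1],1)[0]);k=np.argmin(g);X.append([495+r[k]*np.cos(t),45+r[k]*np.sin(t)])
from scipy.optimize import least_squares
X=np.array(X);print('pot',least_squares(lambda c:np.linalg.norm(X-c[:2],axis=1)-c[2],[495,45,60],loss='soft_l1').x)
st();print(env.job_done())
E
```

```text
Traceback (most recent call last):
ValueError: setting an array element with a sequence. The requested array has an inhomogeneous shape after 1 dimensions. The detected shape was (2,) + inhomogeneous part.
```

```bash
python3 - <<'E'
from mv import *
from h import *
a=cv2.imread('pics/top0.png',0).astype(np.float32);b=cv2.imread('pics/t16.png',0).astype(np.float32)
a=cv2.GaussianBlur(a,(0,0),1);b=cv2.GaussianBlur(b,(0,0),1)
for n,(x0,y0,x1,y1) in dict(trowel=(163,130,248,156),succ=(268,160,296,188),jar=(272,214,298,238),can=(58,232,145,272),small=(306,132,340,164),large=(356,172,422,232)).items():
    print(n,np.round(cv2.phaseCorrelate(a[y0:y1,x0:x1].copy(),b[y0:y1,x0:x1].copy(),cv2.createHanningWindow((x1-x0,y1-y0),cv2.CV_32F))[0],2))
p=np.load('top.npz')['p'];lab=cv2.GaussianBlur(cv2.cvtColor(p,cv2.COLOR_RGB2LAB)[...,1].astype(np.float32),(0,0),0.6)
X=[]
for t in np.deg2rad(np.arange(0,360,5)):
    r=np.arange(52,72,.5);q=proj('top',np.c_[495+r*np.cos(t),45+r*np.sin(t),np.full(r.size,98.)]).astype(np.float32)
    g=np.gradient(cv2.remap(lab,q[None,:,0],q[None,:,1],1)[0]);k=np.argmin(g);X.append([495+r[k]*np.cos(t),45+r[k]*np.sin(t)])
from scipy.optimize import least_squares
X=np.array(X);print('pot',least_squares(lambda c:np.linalg.norm(X-c[:2],axis=1)-c[2],[495,45,60],loss='soft_l1').x)
E
```

```text
trowel [-0.03  0.47]
succ [ 0.04 -0.08]
jar [ 0.64 -0.01]
can [-0.36  0.05]
small [0.06 0.04]
large [-0.03 -0.06]
pot [494.94365777  43.528826    62.15131461]
```

```bash
python3 -c "
from mv import *
from cell import env
st();print(env.job_done())"
```

```text
t 31.6 pos [597.  360.7 379.2] rot [179.92  -0.18  71.9 ] F [ 0.9  0.2 -0.1] open 0.405 j [ 0.45  0.5   1.05  0.    1.58 -0.81]
the job is handed in; nothing more can be done
None
```

The job is done and handed in at 31.6 s of the allowed 72 s. The spray bottle stands upright on the shelf at about (659,-59), clear of the saucer. The middle-sized coral pot stands in the saucer with all six pebbles in it. I eased the skip back to its home stop and let go.

**Last checks:**
- **Pot:** its centre fits at (494.9,43.5) with a rim radius of 62 mm. The saucer's centre is about (495,45), so the pot is within about 2 mm of the middle.
- **Skip:** it is empty, and its rim and bar lie on the outline expected for upright. I judged "home" by that outline and by the bar pressing on the stop with 13 N, not by a direct reading of the joint.
- **Bystanders:** the succulent moved less than 0.1 px in the top view. The can, trowel and jar read shifts of 0.36, 0.47 and 0.64 px. I put those down to changed arm shadows, since the planned paths stayed clear of them.
- **Robot:** the gripper was open, well above everything and touching nothing.

**What went wrong or disagreed:**
- **First grasp of the bar:** the fingers closed on air just above it. The pictures showed the fingertips about 20 mm above the reported TCP. I allowed for that on the second try, which held.
- **Pot rim:** my first colour-based fit gave a radius of 51 mm instead of 63. I replaced it with an edge fit that both cameras agreed on.

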